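# Clip the check weight onto the force gauge's snap hook

## Robot

A 6-joint arm with a two-finger parallel gripper is mounted at the origin on a cart in front of the work surface, level with it; the furniture and walls round the work are solid. World frame = base frame: x ahead of the robot, y to its left, z up, the work surface at z = 0. Lengths are in m, angles in degrees, forces in N, time in s.
With the tool pointing down it reaches from about 0.35 to 0.875 m from the base axis. Payload 4.2 kg.
Tool frame: the origin (TCP) lies at the very end of the fingers, on their centre line; the grasp point (between the pads) lies 19 mm behind it (tcp_to_grasp is the z of the grasp point in the tool frame, in m); z points along the fingers, y is the direction in which the jaws open and shut (so a half turn about z gives the same grasp; the last joint's range is limited). The gripper opens to 87 mm and grips with 3 to 60 N. Pads are 19 mm wide; open, the fingers measure 117 mm over their backs; the gripper's body (75 mm by 190 mm) begins 51 mm behind the grasp point.
Start: joints at [79.045, 22.042, 0.453, 0, -68.411, -14.817], TCP at [0.272, 0.563, 0.223] pointing down, gripper open.
Joint ranges: [-179.83, 179.83], [-69.29, 118.12], [-61.27, 80.66], [-181.25, 117.63], [-171.15, -9.14], [-177.46, 177.46]. Speed limits (degrees/s): [159.86, 159.86, 180, 180, 180, 180].

## Interface

Orientations are given as a 3x3 rotation matrix whose columns are the frame's x, y, z axes.
In Python, from station import sense, capture, camera_params, finish_job, tcp_to_grasp gives the robot as it stands.
- The arm moves only by the shell command python3 -m inch 'ROWS'. ROWS is JSON, a list of rows, each an object of numbers: "jaw": the closure in counts, from 0 (fully open) to 255 (shut); "x", "y", "z": the shift along the world's x, y, z normalised to -1 to 1, where 1 is 0.06 m; "ax", "ay", "az": the turn, a rotation vector about the world's x, y, z normalised to -1 to 1, where 1 is 10 degrees. A call has 1 to 12 rows; each row shifts and turns the pose as measured when the row begins; what a row does not reach is not made up. A row lasts 1/8 s, in which the tool goes at most 62.5 mm and 10.7 degrees, less where a joint would pass 70% of its speed; a pose out of reach is approached as far as the arm can. A call with a number of a shift or a turn outside -1 to 1 is refused whole. A call with a gripper value outside its range is refused whole. The fingers move at their own pace and stop on an object; the grip force is fixed at half the most. Time passes only in rows, so rows that do not move let the fingers close. It gives the time, the measured TCP pose, the force and the opening at its end, in the units of the state.
- sense(): the state, without advancing time (a new reading comes with each control period).
- capture(name): name is "scene" or "top" or "wrist"; returns the picture (480x640x3 uint8, red, green, blue); there is no depth.
- camera_params(name): a dict with "vfov" (degrees; the focal length in pixels is half the picture's height over the tangent of half this angle, whatever the lens; pixels are square), "cx", "cy" (the principal point, pixels), "R" (3x3) and "t" (3): a world point X has camera coordinates R X + t. Camera axes: x right, y down, z forward; pixel columns grow to the right and rows downward; lengths in m; the calibration is good to about 2 mm. A picture is of the moment at which its call begins: read the wrist's pose just before it. camera_params takes no time and is no camera call; for the wrist camera it gives the pose at the moment of the call.
- finish_job(): hands the job in, once; it reports no verdict.
The state is a dict: "time_s": time; "joints": joint angles; "joint_velocities": joint speeds; "effort": joint torques, N m; "tcp_pos": TCP position; "ee_rot": TCP orientation; "wrist_force": force on the tool from outside, world axes, zero at the start; "moment": the same for the moment, N m; "gripper_width": opening from 0.0 (shut) to 1.0 (fully open).
Only numpy, scipy, OpenCV 4.12 (cv2) and the standard library are available. Lean on these libraries where they do the work, as an engineer would, in place of code of your own. Each camera call takes 0.05 s, during which the arm holds its last target.

## Task

Check weights stand ring-down in the white block: take the longer one and clip its ring into the snap hook under the force gauge, following the softly sprung hook down and pressing the sprung gate inward with the ring until the gate snaps shut behind it, then let go and leave the weight hanging still from the hook. The gauge is delicate, so never load the hook with more than 30 N; leave the shorter weight in the block and the dish, jar and dropper bottle where they are.

Things in the scene. Friction and masses are not known exactly. Their poses are not given: they have to be found in the camera images.
- weight_long: Longer steel check weight, about 0.18 kg. Origin: centre of the bar's foot. z points up at the start. Above it a bar 60 mm long (z), 20 wide (y), 14 thick (x), with a 26 (y) x 20 (x) x 6 high collar round the foot; below it a welded oblong ring. Same after a half turn about z. Grip the 20 mm width (fingers closing along y) 33 to 45 mm above the origin
- weight_long_ring_end (a point): Centre of the wire at the far end of the longer weight's ring, 59 mm below the weight's origin; axes as the weight's. The ring is 6 mm round wire in the y-z plane, 28 mm wide inside, 40 outside; its hole runs from the foot of the bar to 3 mm short of this point; its outer end is 3 mm beyond
- weight_short: Shorter check weight: same ring and section, bar only 35 mm long, origin and axes alike. It stays in the block
- rack: White block 135 (x) x 75 (y) x 68 mm high, fixed, origin under its centre, with two through slots 9 (x) by 46 mm (y), 32 mm either side of the middle along x. In each a weight stands upright: ring down in the slot, foot on the block's top. Draw it straight up 65 mm to free it. Which weight is in which slot varies
- stand: Force gauge stand, fixed. Origin: on the table under the hook's swivel axis. x points to its column (22 mm thick, at x = 115 mm). Dark base plate 190 x 120 x 12 mm, x = -30 to 160 mm. Grey gauge 85 x 64 x 100 mm overhead, x = -15 to 70 mm, underside 285 mm up: a vertical tool has no room over the hook, so come in tilted
- hook_mouth (a point): Middle of the snap hook's mouth, on the gate's centre line; frame turns with the hook, z vertical. The hook is a loop of 8 mm bar in the x-z plane. IN, straight into the mouth, is (0.643, 0, -0.766), 40 degrees from vertical; NOSEWARD, from the gate's hinge to the nose, is (-0.766, 0, -0.643). Swivel axis: the vertical at x = 14.6 mm
- hook_eye (a point): Point in the hook's eye, 26 mm IN and 2 mm NOSEWARD of hook_mouth; same axes. The eye is 33 mm wide and 39 mm deep from the mouth line. Its lowest part lies next to the nose: a ring let go there hangs from it, the weight tipping over to -x and down, and swings for some 5 s
- hook_nose (a point): Centre of the rounded end (4 mm radius) of the hook's nose, 20.5 mm NOSEWARD and 3 mm IN of hook_mouth; same axes. The ring's end goes in between it and the gate's free end: pressed IN 7 to 11 mm NOSEWARD of hook_mouth it slips past the gate when 10 to 26 mm deep; the gate then shuts through the ring's hole, the wire 24 to 36 mm deep
- hook (a joint): Swivel angle of the hook on the stand, rad: 0 when the mouth looks to the stand's -x, positive anticlockwise from above, 0.6 either way. Only light friction (0.06 N m) holds it, so a push off the hook's plane turns it
- gate (a joint): Angle of the hook's gate, a 7 mm rod hinged 17 mm behind hook_mouth (away from the nose), free end at the nose. 0 shut, positive as it is pressed inward, up to 1.1 rad. The spring takes about 3.5 N at the free end to start, 10 N at 45 degrees, and shuts it by itself
- plunger (a joint): How far the gauge's sprung measuring rod is drawn down, m; it carries the hook and all hook points with it. 0 unloaded, stop at 0.035. About 0.5 N to start, then 150 N/m: pressing on the gate first sinks the hook 20 to 35 mm, then the gate yields; when the ring slips past, the hook rises until the ring stops it. So follow the hook as it goes
- petri: small clear petri dish, 58 mm wide, 15 mm high, loose; stays where it is. Origin under its centre
- jar: small clear jar with white lid, 47 mm wide, 37 mm high, loose; stays where it is. Origin under its centre
- dropper: small yellow dropper bottle with white pointed cap, 29 mm wide, 87 mm high, upright, loose; stays where it is. Origin under its centre
Not all that is in view belongs to the job. What is shaped like the weight_long but red is not meant.

How it is judged (in metres and radians):
On the way, in this order (a step that is already met when the one before it is completed fails the run):
1. the longer weight's ring has pressed the gate well inward (value of joint gate above 0.5 rad and distance between weight_long_ring_end and hook_mouth below 0.035 m and contact force between weight_long and gate above 0.5 N), for 0.05 s.
2. the ring's end is inside the hook's eye and the gate has snapped shut behind it (distance between weight_long_ring_end and hook_eye below 0.03 m and value of joint gate below 0.12 rad), for 0.2 s.
At the end, for the whole second after the job is handed in: The longer weight hangs freely from the hook, bar downward (within about 22 degrees of plumb) and at rest, drawing the gauge's rod down (over 1 mm), the end of its ring inside the hook's eye (within 30 mm of hook_eye) and the gate shut (under 0.12 rad) (all of step 2 and angle between weight_long's own z axis and vertical above 2.75 rad and value of joint plunger above 0.001 m and linear speed of weight_long below 0.05 m/s and angular speed of weight_long below 0.8 rad/s); the robot touches nothing.
It fails at once if the hook is loaded with more than 30 N (contact force between any of weight_long, the arm, the fingers and hook above 30 N).
It fails at once if the shorter weight is moved more than 15 mm (distance of weight_short from where it was at the start of the episode above 0.015 m).
It fails at once if the petri dish, the jar or the dropper bottle is moved more than 25 mm (distance of any of petri, jar, dropper from where it was at the start of the episode above 0.025 m).
It also fails if it takes over 53 s, if anything falls off the work surface, if the arm or the gripper's body presses on something with over 40 N, if the wrist force passes 120 N, or if a joint passes its speed limit or range.

## Working session

There is one attempt and no reset: what is moved stays moved. The work goes in short steps, Python scripts to look and compute and a shell command to move; the robot and the scene stay as the last step left them, time stands still between calls to the robot, and variables do not carry over. Pictures are saved under pics/ and viewed, and the job is handed in when it is done.

```bash
ls; mkdir -p pics; python3 - <<'E'
from station import *
import cv2
print(sense(), tcp_to_grasp)
for n in ["scene","top","wrist"]:
    p=camera_params(n);print(n,p)
    cv2.imwrite(f"pics/{n}0.png",capture(n)[:,:,::-1])
E
```

```text
pics
{'time_s': 0.0, 'joints': array([ 7.90460569e+01,  2.20896556e+01,  3.79972469e-01, -3.02307419e-02,
       -6.84100224e+01, -1.48196869e+01]), 'joint_velocities': array([-0.00308277, -0.05294745,  0.00818618, -0.00598953, -0.00582449,
        0.03340528]), 'effort': array([-1.31746994e-03, -3.90673077e+01,  1.87405872e+01,  4.21999231e+00,
        1.09845304e-02, -1.92192224e-04]), 'tcp_pos': array([0.27144536, 0.56231003, 0.22146934]), 'ee_rot': array([[ 9.00434357e-01, -4.34991031e-01, -8.78659893e-04],
       [-4.34991915e-01, -9.00432230e-01, -1.95791511e-03],
       [ 6.05018259e-05,  2.14518398e-03, -9.99997697e-01]]), 'wrist_force': array([ 0.7595613 , -0.27872623,  0.5249329 ]), 'moment': array([ 0.0718443 ,  0.01625541, -0.02231699]), 'gripper_width': 1.0037110556048463} -0.0187
scene {'vfov': 56.77422350050747, 'cx': 320.851095993039, 'cy': 240.83436133176627, 'R': array([[ 0.45557953, -0.89018134, -0.00494721],
       [-0.59665681, -0.30122492, -0.74381731],
       [ 0.66064207,  0.34181973, -0.66836467]]), 't': array([-0.16731188,  0.44918065,  0.55036182])}
top {'vfov': 43.10413443518251, 'cx': 316.4087360163364, 'cy': 239.07937503015347, 'R': array([[-1.65913602e-02, -9.99860739e-01, -1.79702296e-03],
       [-9.94789794e-01,  1.66879704e-02, -1.00572246e-01],
       [ 1.00588229e-01,  1.19029754e-04, -9.94928135e-01]]), 't': array([0.07122646, 0.53945854, 1.38330493])}
wrist {'vfov': 69.23248069348584, 'cx': 325.3202928432145, 'cy': 240.23423104944868, 'R': array([[-4.35384321e-01, -9.00244183e-01,  9.50284659e-04],
       [-8.70666197e-01,  4.21347437e-01,  2.53784772e-01],
       [-2.28868665e-01,  1.09666530e-01, -9.67260247e-01]]), 't': array([ 0.62388678, -0.03115031,  0.38961503])}
```

View pics/scene0.png

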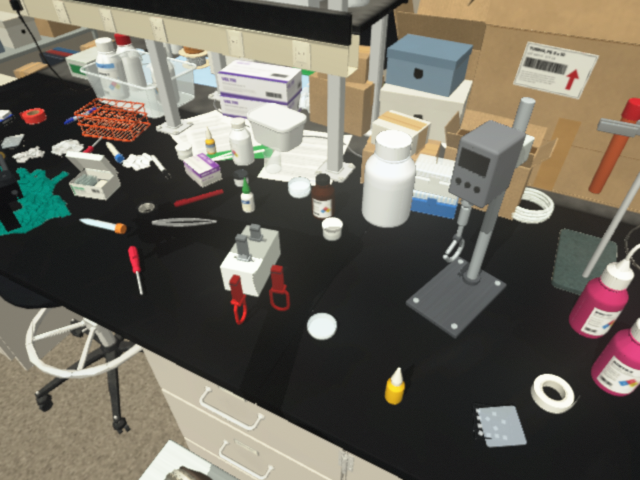

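View pics/top0.png

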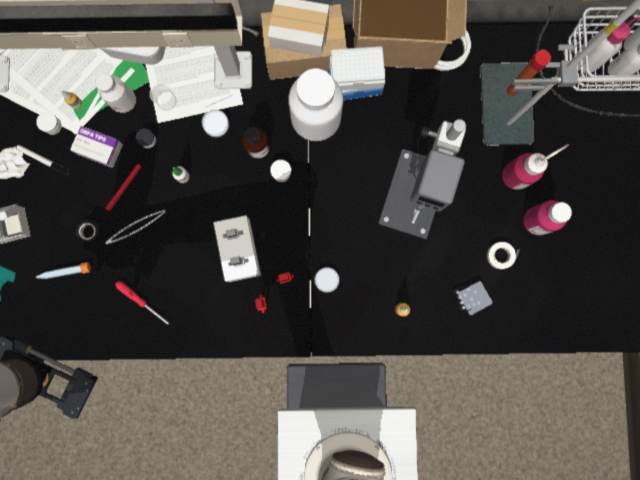

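View pics/wrist0.png

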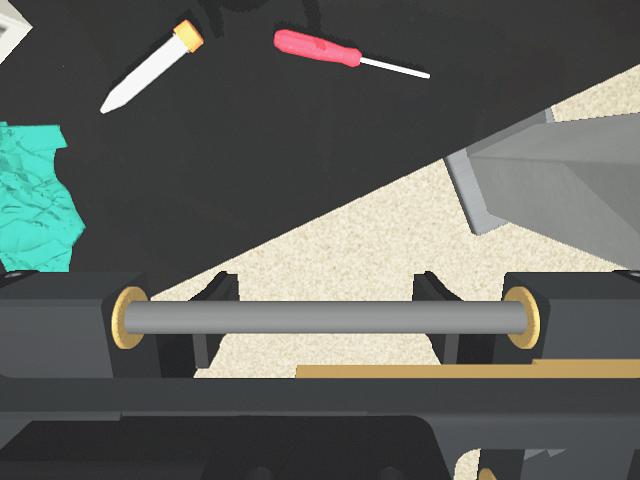

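The scene view shows the white block with two grey weights at about (252,240), the gauge with its hook at (457,240), and red decoys in front of the block. In the top view the block is at (237,248), the stand plate at (415,190), the dish at (327,280) and the dropper at (403,310). Next I'll zoom in on these.

```bash
cat > h.py <<'E'
import numpy as np, cv2
from station import *
def K(p): f=240/np.tan(np.radians(p['vfov']/2)); return f
def ray(p,u,v):
    f=K(p); d=p['R'].T@np.array([(u-p['cx'])/f,(v-p['cy'])/f,1]); c=-p['R'].T@p['t']; return c,d/np.linalg.norm(d)
def onz(p,u,v,z):
    c,d=ray(p,u,v); return c+d*(z-c[2])/d[2]
def proj(p,X):
    q=p['R']@np.asarray(X)+p['t']; f=K(p); return np.array([f*q[0]/q[2]+p['cx'],f*q[1]/q[2]+p['cy']])
def tri(l):
    A=np.zeros((3,3));b=np.zeros(3)
    for p,u,v in l:
        c,d=ray(p,u,v);M=np.eye(3)-np.outer(d,d);A+=M;b+=M@c
    X=np.linalg.solve(A,b); return X,[np.round(proj(p,X)-[u,v],1) for p,u,v in l]
def crop(src,box,s,out):
    im=cv2.imread(src); x0,y0,x1,y1=box
    cv2.imwrite(out,cv2.resize(im[y0:y1,x0:x1],None,fx=s,fy=s,interpolation=cv2.INTER_CUBIC))
E
python3 - <<'E'
from h import *
crop('pics/top0.png',(200,200,300,320),5,'pics/a.png')
crop('pics/top0.png',(360,110,490,250),4,'pics/b.png')
crop('pics/scene0.png',(205,210,305,330),5,'pics/c.png')
crop('pics/scene0.png',(400,90,550,340),2.4,'pics/d.png')
E
```

```text
(no output)
```

View pics/a.png

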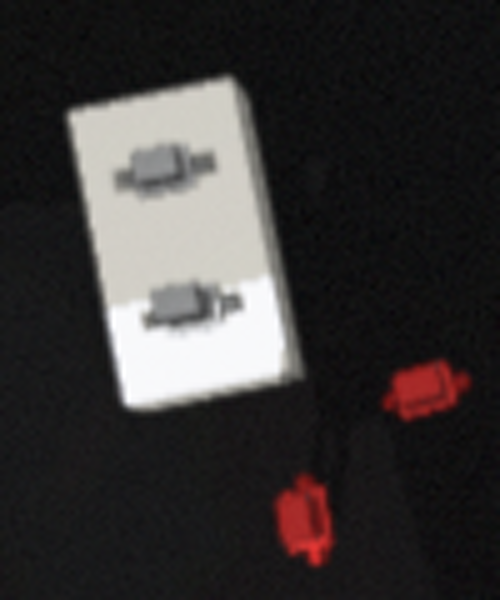

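View pics/b.png

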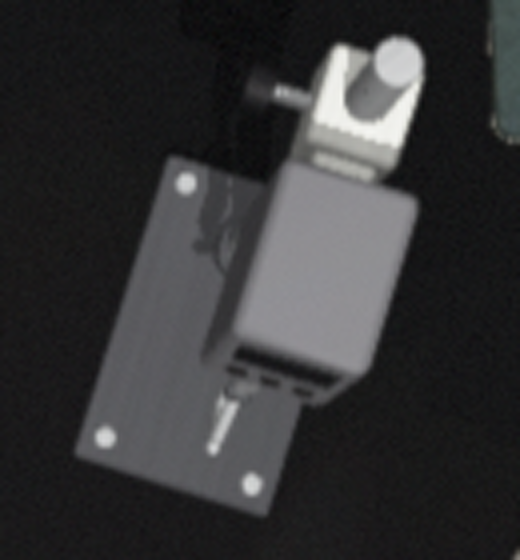

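View pics/c.png

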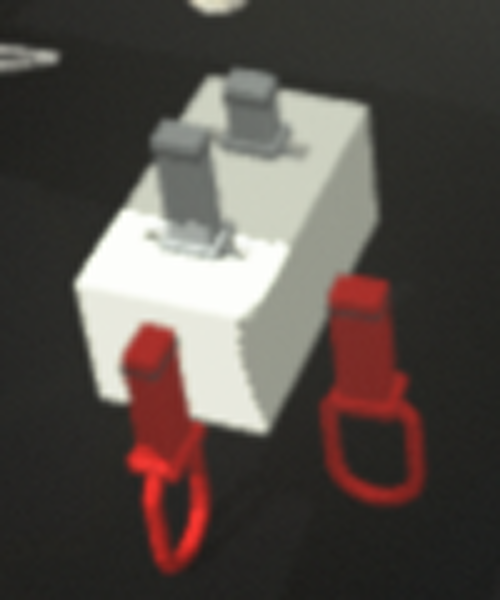

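View pics/d.png

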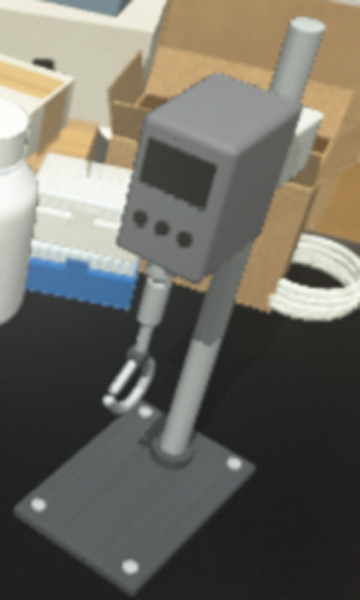

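```bash
python3 - <<'E'
from h import *
p=camera_params('top');s=camera_params('scene')
un=lambda x,y,k,ox,oy:((x+.5)/k-.5+ox,(y+.5)/k-.5+oy)
a=lambda x,y:un(x,y,5,200,200); b=lambda x,y:un(x,y,4,360,110)
c=lambda x,y:un(x,y,5,205,210); d=lambda x,y:un(x,y,2.4,400,90)
C=[onz(p,*a(*q),.068) for q in [(68,112),(235,78),(287,377),(126,410)]]
print('rack corners',np.round(C,3)); print([np.linalg.norm(C[i]-C[i-1]) for i in range(4)],np.mean(C,0))
print('long top',onz(p,*a(178,300),.128),'slots ends',onz(p,*a(148,320),.068),onz(p,*a(240,300),.068))
print('short top',onz(p,*a(158,160),.103))
print('tri long',tri([(p,*a(178,300)),(s,*c(184,139))]))
S=[onz(p,*b(*q),.012) for q in [(172,157),(77,456),(268,515)]]
print('plate',np.round(S,4),np.linalg.norm(S[0]-S[1]),np.linalg.norm(S[1]-S[2]))
x=S[0]-S[1];x/=np.linalg.norm(x);y=S[1]-S[2];y/=np.linalg.norm(y)
print('x',x,'y',y,x@y)
mid=(S[1]+S[2])/2; O=mid+x*.03; print('origin',O,'yaw',np.degrees(np.arctan2(x[1],x[0])),np.degrees(np.arctan2(-y[0],y[1])))
print('hook tip',tri([(p,*b(212,452)),(s,*d(110,402))]))
print('red',onz(p,*a(425,390),.12),onz(p,*a(300,515),.12))
print('reds',tri([(p,*a(425,383)),(s,*c(360,293))]),tri([(p,*a(300,510)),(s,*c(150,350))]))
print('petri',onz(p,327,280,.015),'jar',onz(p,281,170,.037),'drop',onz(p,403,310,.08))
E
```

```text
rack corners [[0.579 0.295 0.068]
 [0.593 0.219 0.068]
 [0.458 0.197 0.068]
 [0.444 0.269 0.068]]
[np.float64(0.1374359331743767), np.float64(0.07693262806787414), np.float64(0.1375032415645033), np.float64(0.07345183461811505)] [0.5186539  0.24492894 0.068     ]
long top [0.48901808 0.23734273 0.128     ] slots ends [0.48440665 0.25891848 0.068     ] [0.49271304 0.21755431 0.068     ]
short top [0.55258888 0.24931084 0.103     ]
tri long (array([0.48952124, 0.23757566, 0.1240303 ]), [array([ 0.1, -0.1]), array([-0.2,  0. ])])
plate [[ 0.7546 -0.1467  0.012 ]
 [ 0.5762 -0.0853  0.012 ]
 [ 0.5394 -0.1963  0.012 ]] 0.1886564698250175 0.11697038608272246
x [ 9.45597167e-01 -3.25339819e-01 -1.17697848e-15] y [0.31412674 0.94938106 0.        ] -0.011834109828110777
origin [ 0.5861778  -0.15058319  0.012     ] yaw -18.986164101567717 -18.308103726869867
hook tip (array([ 0.55690903, -0.13973618,  0.17643907]), [array([ 0.6, -0.2]), array([-0.8,  0. ])])
red [0.44894759 0.13210695 0.12      ] [0.39627343 0.18635186 0.12      ]
reds (array([0.45151419, 0.1326534 , 0.12067943]), [array([-0.3,  0.2]), array([ 0.4, -0. ])]) (array([0.39754324, 0.18787447, 0.11519102]), [array([-0.5,  0.4]), array([ 0.8, -0.1])])
petri [0.44575719 0.03917716 0.015     ] jar [0.70288201 0.1421004  0.037     ] drop [ 0.37470163 -0.1263      0.08      ]
```

```bash
python3 -m inch '[{"x":0.52,"y":-0.77,"az":0.5,"jaw":0},{"x":0.52,"y":-0.77,"az":0.6},{"x":0.52,"y":-0.77,"az":0.6},{"x":0.52,"y":-0.77,"az":0.6},{"x":0.52,"y":-0.77,"az":0.6},{"x":0.52,"y":-0.77,"az":0.6},{"x":0.52,"y":-0.77,"az":0.3}]'
python3 - <<'E'
from h import *
r=sense();print(r['time_s'],r['tcp_pos'],r['ee_rot'],r['joints'])
p=camera_params('wrist')
cv2.imwrite('pics/w1.png',capture('wrist')[:,:,::-1]); np.save('w1.npy',p)
R,t=r['ee_rot'],r['tcp_pos']
print('cam in tool',R.T@(-p['R'].T@p['t']-t)); print('cam axes in tool',p['R']@R)
E
```

```text
0.15 [0.2715453  0.56245869 0.22172995] [[ 9.00472024e-01 -4.34913483e-01 -6.28680288e-04]
 [-4.34913932e-01 -9.00470833e-01 -1.46666839e-03]
 [ 7.17655950e-05  1.59411567e-03 -9.99998727e-01]] [ 7.90438526e+01  2.20806911e+01  4.00744620e-01 -2.08562279e-02
 -6.84094031e+01 -1.48159837e+01]
cam in tool [ 0.06918974  0.00057829 -0.16258174]
cam axes in tool [[-4.89323331e-04  9.99999438e-01  9.40737955e-04]
 [-9.67243996e-01 -2.34490384e-04 -2.53848376e-01]
 [-2.53848012e-01 -1.03413707e-03  9.67243567e-01]]$[0]: bad value
```

View pics/w1.png

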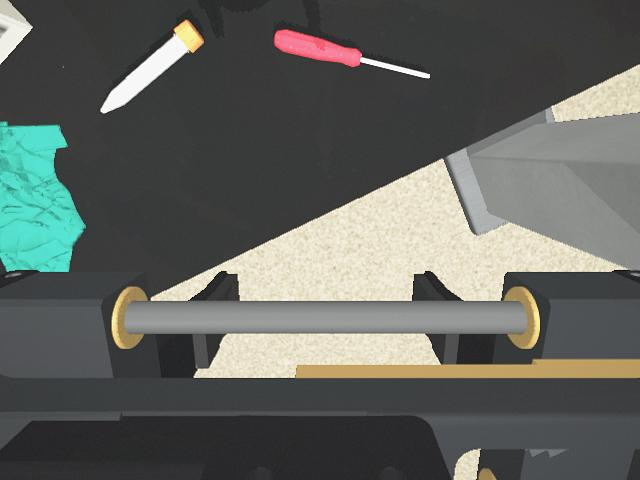

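The move was refused, so this picture shows the same view as before. I'll try again with every key filled in.

```bash
python3 -m inch '[{"jaw":0,"x":0.52,"y":-0.77,"z":0,"ax":0,"ay":0,"az":0.5},{"jaw":0,"x":0.52,"y":-0.77,"z":0,"ax":0,"ay":0,"az":0.6}]'
```

```text
time_s: 0.45
tcp_pos: [0.3333, 0.4706, 0.2203]
ee_rot: [[0.97, -0.244, -0.001], [-0.244, -0.97, -0.002], [0.0, 0.002, -1.0]]
wrist_force: [1.3, 0.4, -0.7]
gripper_width: 1.001
```

```bash
python3 -m inch '[{"jaw":0,"x":0.52,"y":-0.77,"z":0,"ax":0,"ay":0,"az":0.5},{"jaw":0,"x":0.52,"y":-0.77,"z":0,"ax":0,"ay":0,"az":0.5},{"jaw":0,"x":0.52,"y":-0.77,"z":0,"ax":0,"ay":0,"az":0.5},{"jaw":0,"x":0.52,"y":-0.77,"z":0,"ax":0,"ay":0,"az":0.5},{"jaw":0,"x":0.52,"y":-0.77,"z":0,"ax":0,"ay":0,"az":0.5},{"jaw":0,"x":0,"y":0,"z":0,"ax":0,"ay":0,"az":0}]'
python3 - <<'E'
from h import *
r=sense();print(r['time_s'],r['tcp_pos'],r['ee_rot'],r['joints'])
p=camera_params('wrist')
cv2.imwrite('pics/w1.png',capture('wrist')[:,:,::-1]); np.save('w1.npy',p)
E
```

```text
time_s: 1.2
tcp_pos: [0.4938, 0.2287, 0.2198]
ee_rot: [[0.98, 0.201, 0.0], [0.201, -0.98, -0.003], [-0.0, 0.003, -1.0]]
wrist_force: [-1.1, 0.2, 0.2]
gripper_width: 1.0
1.2 [0.49380341 0.22869251 0.21979281] [[ 9.79584549e-01  2.01032361e-01  3.17376876e-04]
 [ 2.01032323e-01 -9.79579245e-01 -3.24165493e-03]
 [-3.40781745e-04  3.23927810e-03 -9.99994695e-01]] [ 42.01489806  14.33514394 -11.23816514   0.1663209  -64.53759025
  59.51081735]
```

View pics/w1.png

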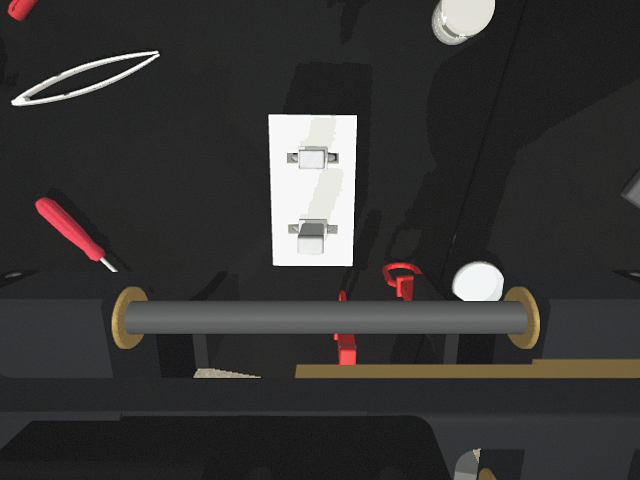

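The wrist view shows the block lined up with the jaws. Its corners are at (269,115), (356,115), (353,266) and (273,266), and the long weight's slot ends are at (290,229) and (337,229).

```bash
python3 - <<'E'
from h import *
p=np.load('w1.npy',allow_pickle=True).item()
C=np.array([onz(p,*q,.068) for q in [(269,115),(356,115),(353,266),(273,266)]]);print(C.round(4),C.mean(0))
print([np.linalg.norm(C[i]-C[i-1]) for i in range(4)])
for e in (C[1]-C[2],C[0]-C[3]): print('yaw',np.degrees(np.arctan2(e[1],e[0])))
x=C[0]+C[1]-C[2]-C[3];x/=np.linalg.norm(x);print('origin long',C.mean(0)-.032*x)
a,b=onz(p,289,229,.068),onz(p,337.5,229,.068);print(a,b,(a+b)/2,np.linalg.norm(a-b))
print('top',onz(p,311.5,244,.128))
im=cv2.imread('pics/w1.png')
E
```

```text
[[0.5793 0.2946 0.068 ]
 [0.5943 0.2218 0.068 ]
 [0.4611 0.1944 0.068 ]
 [0.4458 0.2691 0.068 ]] [0.52012652 0.24494747 0.068     ]
[np.float64(0.13591851199351052), np.float64(0.07428714349573268), np.float64(0.1359894458424152), np.float64(0.07624362031553537)]
yaw 11.646211237179502
yaw 10.821498408072397
origin long [0.48873964 0.23871337 0.068     ]
[0.48448718 0.26043497 0.068     ] [0.49347519 0.21639896 0.068     ] [0.48898118 0.23841697 0.068     ] 0.04494390883802284
top [0.49106973 0.23828238 0.128     ]
```

```bash
python3 -m inch '[{"jaw":0,"x":-0.08,"y":0.16,"z":-0.4,"ax":0,"ay":0,"az":0},{"jaw":0,"x":0,"y":0,"z":-0.6,"ax":0,"ay":0,"az":0},{"jaw":0,"x":0,"y":0,"z":-0.6,"ax":0,"ay":0,"az":0},{"jaw":0,"x":0,"y":0,"z":-0.4,"ax":0,"ay":0,"az":0},{"jaw":0,"x":0,"y":0,"z":0,"ax":0,"ay":0,"az":0}]'
```

```text
time_s: 1.88
tcp_pos: [0.486, 0.2447, 0.0975]
ee_rot: [[0.978, 0.207, 0.002], [0.207, -0.978, -0.0], [0.002, 0.001, -1.0]]
wrist_force: [-1.2, -0.2, 0.2]
gripper_width: 0.998
```

```bash
python3 -m inch '[{"jaw":0,"x":0.05,"y":-0.1,"z":-0.16,"ax":0,"ay":0,"az":0},{"jaw":0,"x":0,"y":0,"z":0,"ax":0,"ay":0,"az":0}]'
```

```text
time_s: 2.12
tcp_pos: [0.4897, 0.2402, 0.0891]
ee_rot: [[0.978, 0.209, 0.005], [0.209, -0.978, 0.002], [0.005, -0.001, -1.0]]
wrist_force: [-0.4, 0.0, 0.3]
gripper_width: 1.001
```

```bash
python3 -m inch '[{"jaw":255,"x":0,"y":-0.02,"z":0,"ax":0,"ay":0,"az":0},{"jaw":255,"x":0,"y":0,"z":0,"ax":0,"ay":0,"az":0},{"jaw":255,"x":0,"y":0,"z":0,"ax":0,"ay":0,"az":0},{"jaw":255,"x":0,"y":0,"z":0,"ax":0,"ay":0,"az":0},{"jaw":255,"x":0,"y":0,"z":0,"ax":0,"ay":0,"az":0},{"jaw":255,"x":0,"y":0,"z":0,"ax":0,"ay":0,"az":0}]'
```

```text
time_s: 2.88
tcp_pos: [0.4909, 0.2397, 0.0915]
ee_rot: [[0.978, 0.209, 0.009], [0.209, -0.978, 0.005], [0.01, -0.003, -1.0]]
wrist_force: [-0.1, 0.9, 0.2]
gripper_width: 0.4
```

```bash
python3 -m inch '[{"jaw":255,"x":-0.02,"y":0,"z":-0.05,"ax":0,"ay":0,"az":0},{"jaw":255,"x":0,"y":0,"z":0,"ax":0,"ay":0,"az":0},{"jaw":255,"x":0,"y":0,"z":0,"ax":0,"ay":0,"az":0},{"jaw":255,"x":0,"y":0,"z":0,"ax":0,"ay":0,"az":0}]'
```

```text
time_s: 3.38
tcp_pos: [0.4893, 0.2395, 0.0879]
ee_rot: [[0.978, 0.209, 0.008], [0.209, -0.978, 0.004], [0.009, -0.002, -1.0]]
wrist_force: [0.2, -0.7, 0.1]
gripper_width: 0.225
```

```bash
python3 -m inch '[{"jaw":255,"x":0,"y":0,"z":0,"ax":0,"ay":0,"az":0},{"jaw":255,"x":0,"y":0,"z":0.3,"ax":0,"ay":0,"az":0},{"jaw":255,"x":0,"y":0,"z":0.4,"ax":0,"ay":0,"az":0},{"jaw":255,"x":0,"y":0,"z":0.4,"ax":0,"ay":0,"az":0},{"jaw":255,"x":0,"y":0,"z":0.5,"ax":0,"ay":0,"az":0},{"jaw":255,"x":0,"y":0,"z":0.5,"ax":0,"ay":0,"az":0},{"jaw":255,"x":0,"y":0,"z":0.3,"ax":0,"ay":0,"az":0}]'
python3 - <<'E'
from h import *
p=camera_params('wrist')
cv2.imwrite('pics/w2.png',capture('wrist')[:,:,::-1])
cv2.imwrite('pics/s2.png',capture('scene')[:,:,::-1])
crop('pics/s2.png',(150,80,390,300),3,'pics/s2c.png')
E
```

```text
time_s: 4.25
tcp_pos: [0.4867, 0.2378, 0.2313]
ee_rot: [[0.978, 0.207, 0.0], [0.207, -0.978, -0.0], [0.0, 0.0, -1.0]]
wrist_force: [-0.0, 0.2, -2.9]
gripper_width: 0.226
```

View pics/w2.png

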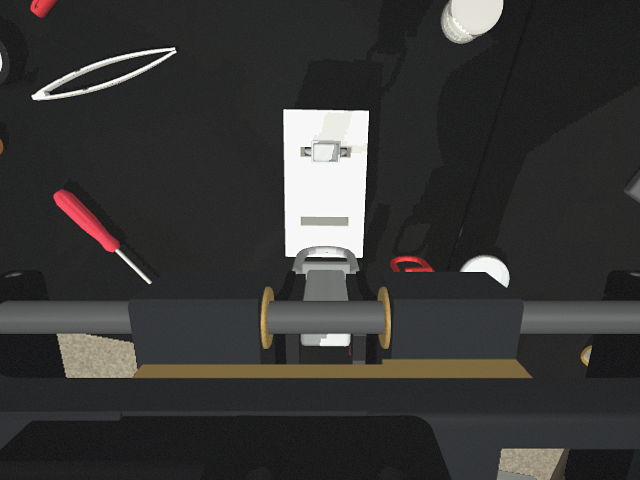

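View pics/s2c.png

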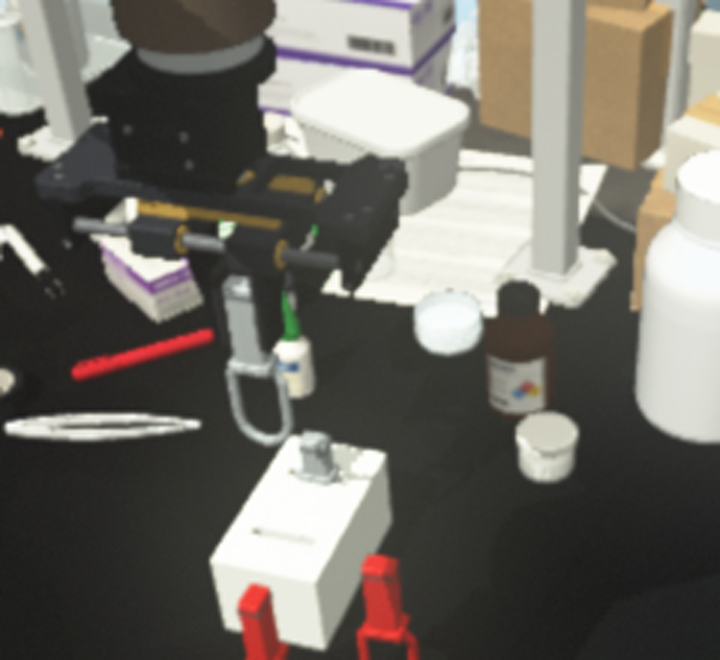

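The long weight is held, with its ring end at about (326,248) in the wrist view, and the short one is still in its slot. Next I'll carry it to a tilted pose in front of the hook.

```bash
python3 -m inch '[{"jaw":255,"x":0,"y":-0.5,"z":0.2,"ax":0,"ay":0,"az":-0.5},{"jaw":255,"x":0,"y":-0.9,"z":0.2,"ax":0,"ay":0,"az":-0.8},{"jaw":255,"x":0,"y":-0.9,"z":0.2,"ax":0,"ay":0,"az":-0.8},{"jaw":255,"x":0,"y":-0.9,"z":0.2,"ax":0,"ay":0,"az":-0.8},{"jaw":255,"x":0,"y":-0.9,"z":0.2,"ax":0,"ay":0,"az":-0.3},{"jaw":255,"x":0,"y":-0.6,"z":0,"ax":-0.2,"ay":-0.6,"az":0},{"jaw":255,"x":0,"y":-0.5,"z":0,"ax":-0.27,"ay":-0.8,"az":0},{"jaw":255,"x":0,"y":0,"z":0,"ax":-0.27,"ay":-0.8,"az":0},{"jaw":255,"x":0,"y":0,"z":0,"ax":-0.27,"ay":-0.8,"az":0},{"jaw":255,"x":0,"y":0,"z":0,"ax":0,"ay":0,"az":0}]'
```

```text
time_s: 5.6
tcp_pos: [0.4753, -0.0856, 0.2727]
ee_rot: [[0.8, -0.36, 0.48], [-0.314, -0.933, -0.176], [0.511, -0.01, -0.859]]
wrist_force: [0.2, -0.1, -2.0]
gripper_width: 0.232
```

```bash
cat >> h.py <<'E'
from scipy.spatial.transform import Rotation as Ro
def frame(yaw):
    y=np.radians(yaw); hx=np.array([np.cos(y),np.sin(y),0]); hy=np.array([-np.sin(y),np.cos(y),0]); z=np.array([0,0,1.])
    IN=.643*hx-.766*z; NO=-.766*hx-.643*z
    return hx,hy,IN,NO
def target(yaw,tilt=40):
    hx,hy,_,_=frame(yaw);t=np.radians(tilt);z=np.array([0,0,1.])
    tz=np.sin(t)*hx-np.cos(t)*z; tx=np.cos(t)*hx+np.sin(t)*z
    return np.c_[tx,-hy,tz]
def delta(R,pos):
    r=sense(); d=Ro.from_matrix(R@r['ee_rot'].T).as_rotvec(degrees=True)/10
    print('t',round(r['time_s'],2),'tcp',r['tcp_pos'].round(4),'F',r['wrist_force'].round(2),'move',((pos-r['tcp_pos'])/.06).round(3),'turn',d.round(3))
E
python3 - <<'E'
from h import *
delta(target(-19.5),np.array([.488,-.116,.296]))
E
```

```text
t 5.6 tcp [ 0.4753 -0.0856  0.2727] F [ 0.21 -0.09 -2.01] move [ 0.211 -0.506  0.389] turn [-0.376 -0.846  0.153]
```

```bash
python3 -m inch '[{"jaw":255,"x":0.1,"y":-0.25,"z":0.2,"ax":-0.2,"ay":-0.43,"az":0.08},{"jaw":255,"x":0.1,"y":-0.25,"z":0.19,"ax":-0.18,"ay":-0.42,"az":0.07},{"jaw":255,"x":0,"y":0,"z":0,"ax":0,"ay":0,"az":0}]'
python3 - <<'E'
from h import *
delta(target(-19.5),np.array([.488,-.116,.296]))
np.save('w3.npy',dict(p=camera_params('wrist'),s=sense()))
cv2.imwrite('pics/w3.png',capture('wrist')[:,:,::-1])
cv2.imwrite('pics/s3.png',capture('scene')[:,:,::-1])
crop('pics/s3.png',(360,130,540,290),4,'pics/s3c.png')
cv2.imwrite('pics/t3.png',capture('top')[:,:,::-1])
crop('pics/t3.png',(340,130,490,270),4,'pics/t3c.png')
E
```

```text
time_s: 5.98
tcp_pos: [0.4888, -0.1161, 0.2964]
ee_rot: [[0.721, -0.334, 0.608], [-0.255, -0.943, -0.215], [0.645, -0.0, -0.764]]
wrist_force: [-0.6, -0.5, -2.0]
gripper_width: 0.232
t 5.97 tcp [ 0.4888 -0.1161  0.2964] F [-0.59 -0.51 -2.02] move [-0.013  0.002 -0.006] turn [0.005 0.013 0.   ]
```

View pics/w3.png

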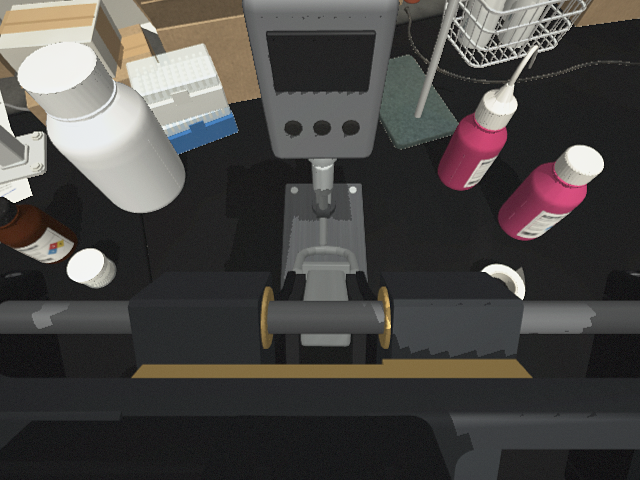

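View pics/s3c.png

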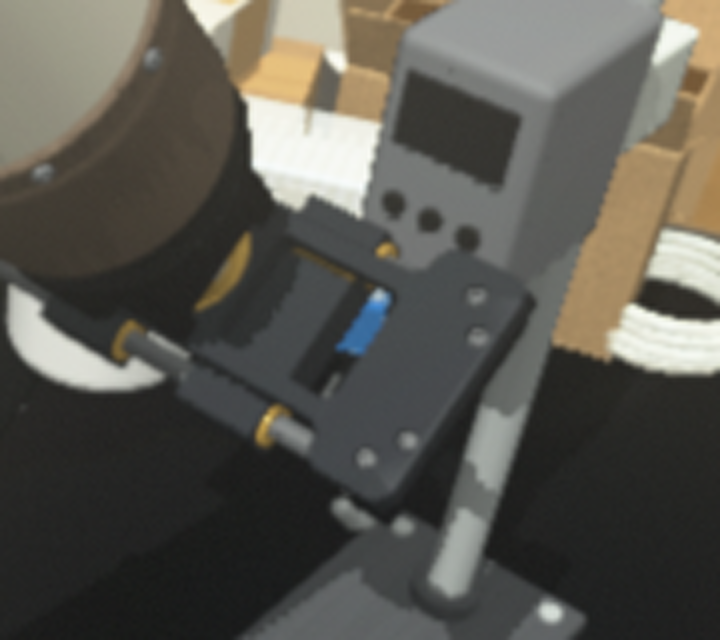

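View pics/t3c.png

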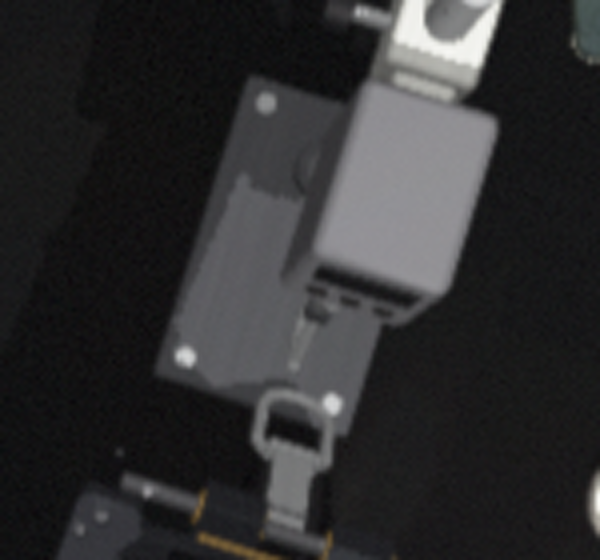

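The wrist view shows the ring end at about (326,250), in line with the hook below the gauge at (323,215). In the top crop the hook tip is at (295,368) and the ring end at (292,392). I'll zoom in.

```bash
python3 - <<'E'
from h import *
crop('pics/w3.png',(275,150,375,290),5.5,'pics/w3c.png')
crop('pics/t3.png',(385,190,445,265),10,'pics/t3d.png')
E
```

```text
(no output)
```

View pics/w3c.png

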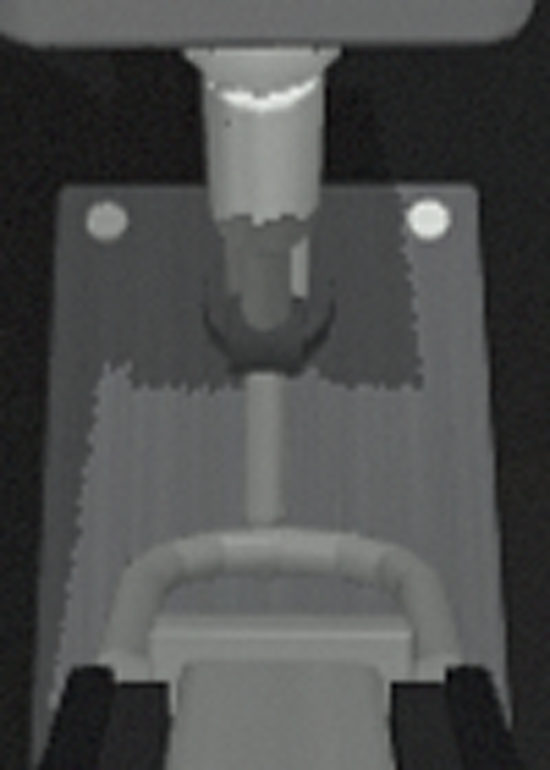

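View pics/t3d.png

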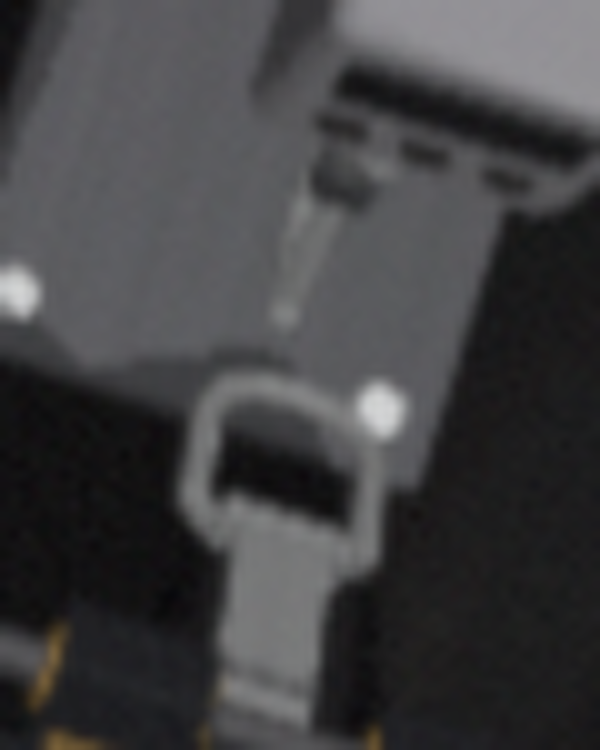

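```bash
python3 - <<'E'
from h import *
w=np.load('w3.npy',allow_pickle=True).item();p=w['p'];s=w['s'];t=camera_params('top')
un=lambda x,y,k,ox,oy:((x+.5)/k-.5+ox,(y+.5)/k-.5+oy)
W=lambda x,y:un(x,y,5.5,275,150);T=lambda x,y:un(x,y,10,385,190)
print('ring tri', tri([(p,*W(279,548)),(t,*T(287,387))]),'pred',s['tcp_pos']+s['ee_rot']@[0,0,.079])
X=s['tcp_pos']+s['ee_rot']@np.array([0,0,.079]);print('pred px',proj(p,X),W(279,548),proj(t,X),T(287,387))
for a,b in [((265,505),(286,314)),((265,523),(284,329))]:
    print('hook end tri',tri([(p,*W(*a)),(t,*T(*b))]))
O=np.array([.586,-.1506,0]);hx,hy,IN,NO=frame(-19.5)
for z in (.18,.185,.19,.195,.2):
    m=O-.0146*hx+[0,0,z]; n=m+.0205*NO+.003*IN; h=m-.017*NO
    c=lambda q:np.round(((q-[275,150]+.5)*5.5-.5),0)
    d=lambda q:np.round(((q-[385,190]+.5)*10-.5),0)
    print(z,'nose',c(proj(p,n)),d(proj(t,n)),'hinge',c(proj(p,h)),d(proj(t,h)),(p['R']@n+p['t'])[2])
    nm=n+.004*NO
E
```

```text
ring tri (array([ 0.53869494, -0.13258167,  0.22911515]), [array([-2.1,  0.9]), array([ 0.8, -0.1])]) pred [ 0.53679834 -0.1331114   0.23598442]
pred px [324.77064629 248.33306526] (325.3181818181818, 249.22727272727275) [414.94216788 228.72125312] (413.25, 228.25)
hook end tri (array([ 0.55652389, -0.13674362,  0.2042687 ]), [array([-1.7,  0.7]), array([ 0.8, -0.1])])
hook end tri (array([ 0.5533549 , -0.13586927,  0.20509021]), [array([-1.5,  0.7]), array([ 0.7, -0.1])])
0.18 nose [277. 587.] [284. 325.] hinge [277. 373.] [344. 186.] 0.32602163316218546
0.185 nose [277. 575.] [288. 322.] hinge [277. 358.] [348. 182.] 0.3215065101227617
0.19 nose [277. 563.] [292. 319.] hinge [277. 343.] [352. 179.] 0.316991387083338
0.195 nose [277. 551.] [296. 316.] hinge [277. 327.] [356. 175.] 0.3124762640439143
0.2 nose [277. 538.] [299. 312.] hinge [277. 310.] [360. 171.] 0.3079611410044906
```

The ring wire hides the nose in the wrist view, and the top view is about 3 mm off against the tool. I'll take two wrist views with the ring lower and shifted sideways, so the hook can be triangulated in the tool's own calibration.

```bash
python3 -m inch '[{"jaw":255,"x":-0.3,"y":0.1,"z":-0.27,"ax":0,"ay":0,"az":0},{"jaw":255,"x":-0.3,"y":0.1,"z":-0.27,"ax":0,"ay":0,"az":0},{"jaw":255,"x":-0.1,"y":-0.35,"z":0,"ax":0,"ay":0,"az":0},{"jaw":255,"x":0,"y":0,"z":0,"ax":0,"ay":0,"az":0},{"jaw":255,"x":0,"y":0,"z":0,"ax":0,"ay":0,"az":0}]'
python3 - <<'E'
from h import *
np.save('w4.npy',dict(p=camera_params('wrist'),s=sense()))
cv2.imwrite('pics/w4.png',capture('wrist')[:,:,::-1])
E
python3 -m inch '[{"jaw":255,"x":0.2,"y":0.6,"z":0,"ax":0,"ay":0,"az":0},{"jaw":255,"x":0.2,"y":0.6,"z":0,"ax":0,"ay":0,"az":0},{"jaw":255,"x":0,"y":0,"z":0,"ax":0,"ay":0,"az":0},{"jaw":255,"x":0,"y":0,"z":0,"ax":0,"ay":0,"az":0}]'
python3 - <<'E'
from h import *
np.save('w5.npy',dict(p=camera_params('wrist'),s=sense()))
cv2.imwrite('pics/w5.png',capture('wrist')[:,:,::-1])
crop('pics/w4.png',(220,100,420,280),4,'pics/w4c.png')
crop('pics/w5.png',(270,100,470,280),4,'pics/w5c.png')
E
```

```text
time_s: 6.75
tcp_pos: [0.4552, -0.1185, 0.27]
ee_rot: [[0.717, -0.323, 0.618], [-0.25, -0.946, -0.205], [0.651, -0.007, -0.759]]
wrist_force: [0.0, 0.3, -2.1]
gripper_width: 0.226
time_s: 7.3
tcp_pos: [0.481, -0.0419, 0.2705]
ee_rot: [[0.717, -0.32, 0.619], [-0.248, -0.947, -0.202], [0.651, -0.008, -0.759]]
wrist_force: [0.3, 0.9, -2.0]
gripper_width: 0.231
```

View pics/w4c.png

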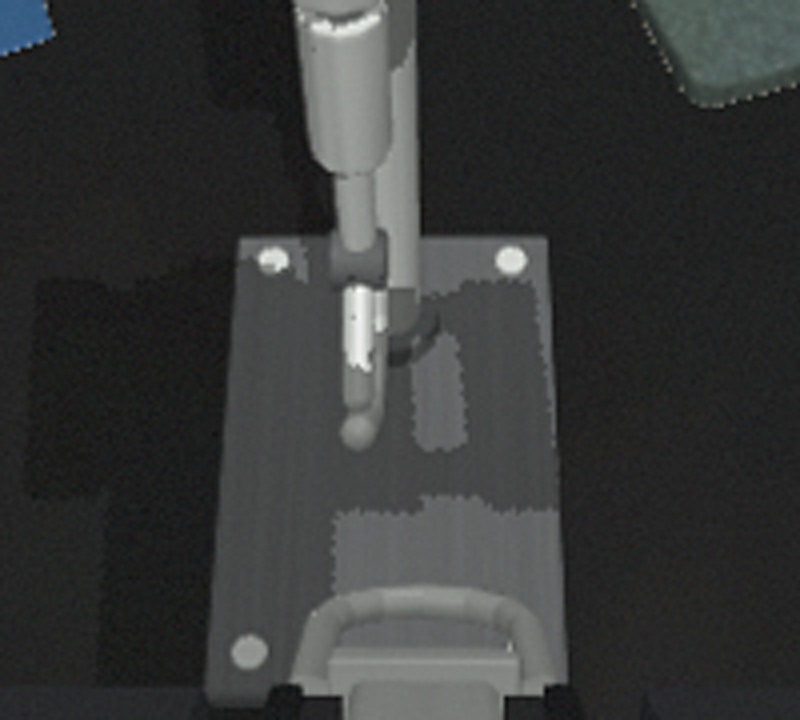

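View pics/w5c.png

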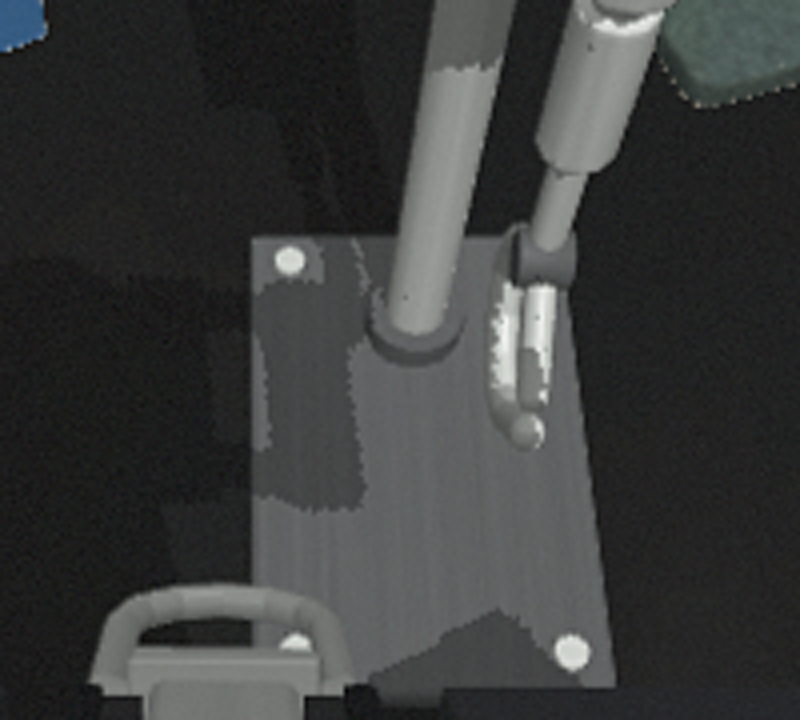

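The nose ball is at (359,432) in the first crop and (527,431) in the second, and the dark hinge block is at (359,258) and (543,258).

```bash
python3 - <<'E'
from h import *
w4=np.load('w4.npy',allow_pickle=True).item();w5=np.load('w5.npy',allow_pickle=True).item()
un=lambda x,y,k,ox,oy:((x+.5)/k-.5+ox,(y+.5)/k-.5+oy)
A=lambda x,y:un(x,y,4,220,100);B=lambda x,y:un(x,y,4,270,100)
pt={}
for n,a,b in [('nose',(359,432),(527,431)),('hinge',(359,258),(543,258)),('rod',(355,175),(568,172)),('screw',(249,652),(296,645)),('screwTL',(273,260),(290,260)),('screwTR',(511,260),(None,0))]:
    if b[0] is None: continue
    X,e=tri([(w4['p'],*A(*a)),(w5['p'],*B(*b))]);pt[n]=X;print(n,X.round(4),e)
v=pt['hinge']-pt['nose'];print('vec',v,np.linalg.norm(v),'yaw',np.degrees(np.arctan2(v[1],v[0])),'elev',np.degrees(np.arctan2(v[2],np.hypot(*v[:2]))))
for w,px in ((w4,[A(249,652),A(273,260),A(511,260)]),(w5,[B(296,645),B(290,260),B(572,652)])):
    print([onz(w['p'],*q,.013).round(4) for q in px])
for w,f,c in ((w4,A,(427,600)),(w5,B,(224,598))):
    X=w['s']['tcp_pos']+w['s']['ee_rot']@np.array([0,0,.079]);print('ring pred',proj(w['p'],X),'seen',f(*c))
E
```

```text
nose [ 0.5613 -0.1395  0.1749] [array([0., 0.]), array([ 0., -0.])]
hinge [ 0.5861 -0.1488  0.2018] [array([0. , 0.2]), array([ 0. , -0.2])]
rod [ 0.5877 -0.1498  0.2257] [array([-0. , -0.2]), array([-0. ,  0.2])]
screw [ 0.5896 -0.1021  0.0138] [array([-0. , -0.8]), array([0. , 0.8])]
screwTL [ 0.7386 -0.1538  0.0159] [array([0. , 0.1]), array([ 0. , -0.1])]
vec [ 0.02477866 -0.00932705  0.02691654] 0.03775547726643749 yaw -20.627074783012976 elev 45.47279864436067
[array([ 0.5889, -0.1018,  0.013 ]), array([ 0.741 , -0.1542,  0.013 ]), array([ 0.7112, -0.2398,  0.013 ])]
[array([ 0.5909, -0.1025,  0.013 ]), array([ 0.7405, -0.1546,  0.013 ]), array([ 0.5591, -0.1877,  0.013 ])]
ring pred [324.81535282 248.3645153 ] seen (326.375, 249.625)
ring pred [324.81451246 248.37751057] seen (325.625, 249.125)
```

```bash
cat >> h.py <<'E'
YAW=-20.; NOSE=np.array([.5613,-.1395,.1749]); OFF=np.array([-.0007,.0006,.079])
hx,hy,IN,NO=frame(YAW)
MOUTH=NOSE-.0205*NO-.003*IN
def go(din,dno,sink=0,tilt=40,dy=0):
    R=target(YAW,tilt); ring=MOUTH+din/1000*IN+dno/1000*NO+dy/1000*hy-np.array([0,0,sink/1000])
    delta(R,ring-R@OFF)
def where():
    r=sense(); d=r['tcp_pos']+r['ee_rot']@OFF-MOUTH
    print('t %.2f'%r['time_s'],'IN %.1f NO %.1f Y %.1f  z %.1f'%(1e3*d@IN,1e3*d@NO,1e3*d@hy,1e3*d[2]),'F',r['wrist_force'].round(1),'w',round(r['gripper_width'],3))
E
python3 - <<'E'
from h import *
print(MOUTH);where();go(-50,9)
E
```

```text
[ 0.57424333 -0.14421099  0.1903795 ]
t 7.35 IN -61.2 NO 42.0 Y 65.2  z 19.9 F [ 0.5  0.6 -2. ] w 0.226
t 7.35 tcp [ 0.4811 -0.0421  0.2707] F [ 0.53  0.58 -2.01] move [ 0.157 -1.184  0.219] turn [-0.025  0.077 -0.13 ]
```

```bash
python3 -m inch '[{"jaw":255,"x":0.05,"y":-0.4,"z":0.11,"ax":0,"ay":0.04,"az":-0.06},{"jaw":255,"x":0.05,"y":-0.4,"z":0.11,"ax":0,"ay":0.04,"az":-0.06},{"jaw":255,"x":0.05,"y":-0.36,"z":0,"ax":0,"ay":0,"az":0},{"jaw":255,"x":0,"y":0,"z":0,"ax":0,"ay":0,"az":0}]'
python3 - <<'E'
from h import *
where();go(-20,9)
E
```

```text
time_s: 7.85
tcp_pos: [0.4885, -0.1171, 0.284]
ee_rot: [[0.719, -0.347, 0.602], [-0.269, -0.938, -0.219], [0.641, -0.004, -0.768]]
wrist_force: [0.6, -0.0, -1.2]
gripper_width: 0.224
t 7.85 IN -50.5 NO 9.5 Y -4.5  z 32.5 F [ 0.6 -0.  -1.2] w 0.224
t 7.85 tcp [ 0.4885 -0.1171  0.284 ] F [ 0.64 -0.04 -1.15] move [ 0.336 -0.043 -0.386] turn [-0.026 -0.007  0.029]
```

```bash
python3 -m inch '[{"jaw":255,"x":0.17,"y":-0.02,"z":-0.19,"ax":-0.02,"ay":0,"az":0.02},{"jaw":255,"x":0.17,"y":-0.02,"z":-0.19,"ax":0,"ay":0,"az":0},{"jaw":255,"x":0,"y":0,"z":0,"ax":0,"ay":0,"az":0}]'
python3 - <<'E'
from h import *
where();go(-10,9)
cv2.imwrite('pics/w6.png',capture('wrist')[:,:,::-1])
cv2.imwrite('pics/t6.png',capture('top')[:,:,::-1])
where()
crop('pics/w6.png',(275,150,375,290),5.5,'pics/w6c.png')
crop('pics/t6.png',(385,190,445,265),8,'pics/t6c.png')
E
```

```text
time_s: 8.22
tcp_pos: [0.5082, -0.1189, 0.2641]
ee_rot: [[0.722, -0.346, 0.6], [-0.265, -0.938, -0.222], [0.639, 0.001, -0.769]]
wrist_force: [-0.3, -0.9, -1.2]
gripper_width: 0.228
t 8.22 IN -23.0 NO 7.9 Y 0.4  z 12.5 F [-0.3 -0.9 -1.2] w 0.228
t 8.22 tcp [ 0.5082 -0.1189  0.2641] F [-0.35 -0.91 -1.17] move [ 0.109 -0.051 -0.182] turn [-0.004 -0.027  0.022]
t 8.32 IN -23.7 NO 7.4 Y 1.5  z 13.4 F [ 0.3  0.1 -1.3] w 0.226
```

View pics/w6c.png

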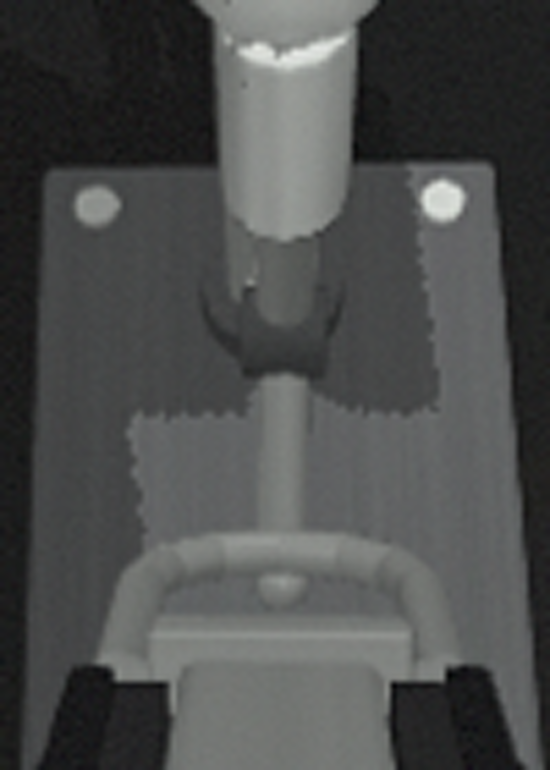

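View pics/t6c.png

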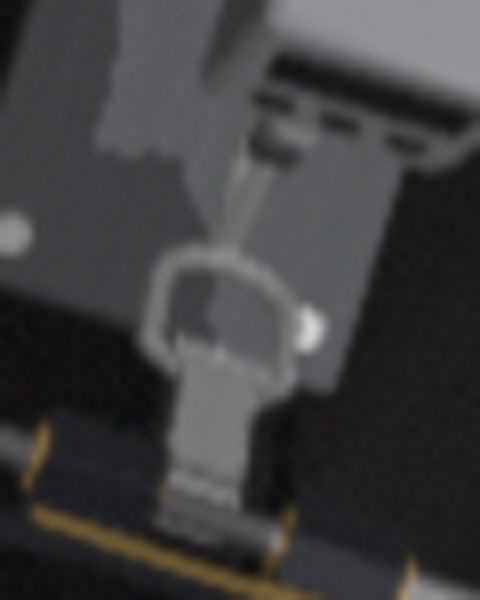

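The alignment is good: the nose ball at (282,580) shows centred through the ring's hole, and the wire lies across the gate. I'll move to contact.

```bash
python3 -m inch '[{"jaw":255,"x":0.06,"y":-0.03,"z":-0.11,"ax":0,"ay":-0.02,"az":0.02},{"jaw":255,"x":0.07,"y":-0.03,"z":-0.11,"ax":0,"ay":0,"az":0},{"jaw":255,"x":0,"y":0,"z":0,"ax":0,"ay":0,"az":0}]'
python3 - <<'E'
from h import *
where();go(-5,9);go(-5,9,20)
E
```

```text
time_s: 8.7
tcp_pos: [0.516, -0.1172, 0.2617]
ee_rot: [[0.726, -0.342, 0.596], [-0.264, -0.94, -0.218], [0.635, 0.001, -0.773]]
wrist_force: [0.5, 0.9, -2.1]
gripper_width: 0.225
t 8.70 IN -16.8 NO 4.7 Y 4.8  z 9.8 F [ 0.5  0.9 -2.1] w 0.225
t 8.7 tcp [ 0.516  -0.1172  0.2617] F [ 0.45  0.91 -2.11] move [ 0.03  -0.096 -0.205] turn [-0.017 -0.059  0.   ]
t 8.7 tcp [ 0.516  -0.1172  0.2617] F [ 0.45  0.91 -2.11] move [ 0.03  -0.096 -0.539] turn [-0.017 -0.059  0.   ]
```

```bash
python3 -m inch '[{"jaw":255,"x":0.03,"y":-0.09,"z":-0.15,"ax":-0.02,"ay":-0.06,"az":0}]'
python3 - <<'E'
from h import *
where();capture('wrist');where();go(-5,9)
E
```

```text
time_s: 8.82
tcp_pos: [0.5172, -0.1197, 0.2611]
ee_rot: [[0.727, -0.345, 0.594], [-0.264, -0.939, -0.222], [0.634, 0.005, -0.773]]
wrist_force: [-0.9, 0.6, -2.1]
gripper_width: 0.229
t 8.82 IN -15.1 NO 3.6 Y 2.5  z 9.2 F [-0.9  0.6 -2.1] w 0.229
t 8.88 IN -14.9 NO 3.5 Y 2.1  z 9.1 F [ 0.8 -0.3 -2.4] w 0.232
t 8.88 tcp [ 0.5173 -0.1201  0.261 ] F [ 0.76 -0.28 -2.39] move [ 0.007 -0.049 -0.194] turn [ 0.004 -0.071  0.021]
```

```bash
python3 -m inch '[{"jaw":255,"x":0.01,"y":-0.05,"z":-0.25,"ax":0,"ay":-0.07,"az":0.02},{"jaw":255,"x":0,"y":0,"z":-0.05,"ax":0,"ay":-0.05,"az":0}]'
python3 - <<'E'
from h import *
where();capture('wrist');where();go(-5,9)
E
```

```text
time_s: 9.12
tcp_pos: [0.5166, -0.118, 0.2582]
ee_rot: [[0.728, -0.349, 0.591], [-0.267, -0.937, -0.225], [0.632, 0.006, -0.775]]
wrist_force: [-0.8, 0.5, -1.6]
gripper_width: 0.23
t 9.12 IN -13.6 NO 6.5 Y 3.6  z 6.2 F [-0.8  0.5 -1.6] w 0.23
t 9.18 IN -13.8 NO 6.4 Y 3.7  z 6.5 F [ 0.1  0.2 -2.2] w 0.227
t 9.18 tcp [ 0.5166 -0.1179  0.2585] F [ 0.05  0.2  -2.17] move [ 0.018 -0.086 -0.151] turn [ 0.006 -0.084  0.041]
```

```bash
python3 - <<'E'
from h import *
r=sense();print(r['joints'].round(2),r['joint_velocities'].round(2),r['effort'].round(2),r['moment'].round(2))
cv2.imwrite('pics/w7.png',capture('wrist')[:,:,::-1])
cv2.imwrite('pics/s7.png',capture('scene')[:,:,::-1])
crop('pics/w7.png',(275,150,375,290),5.5,'pics/w7c.png')
crop('pics/s7.png',(300,80,560,310),3,'pics/s7c.png')
E
```

```text
[ -6.27  -5.13 -56.12  85.69  -9.18  -6.47] [-0.04 -0.07  0.07 -1.15 -0.04  1.36] [ -0.13 -13.37  18.66   0.43  -0.23  -0.04] [0.61 1.58 0.03]
```

View pics/w7c.png

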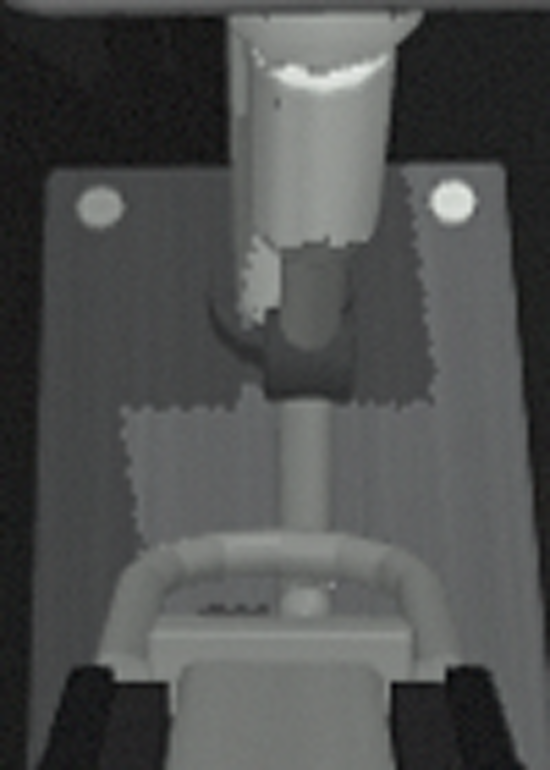

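View pics/s7c.png

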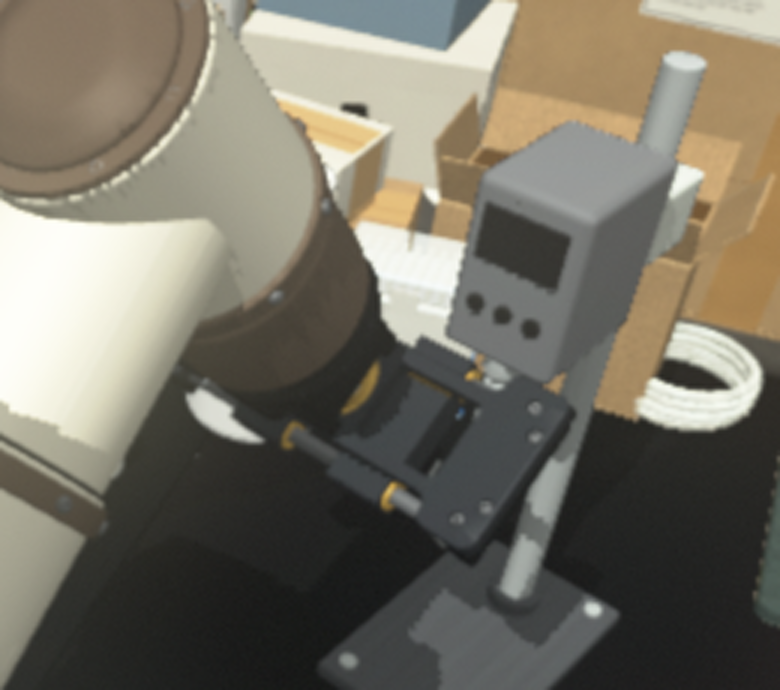

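The arm won't go any further because joint 5 is at its limit (-9.18°), where the tool is in line with the forearm. The resistance isn't from contact. I'll fit the arm's link lengths from the recorded states and look for a tilt that can be reached.

```bash
cat > kin.py <<'E'
from h import *
from scipy.optimize import least_squares
def fk(j,k):
    a1,d1,L2,a3,L4,Lt=k; q=np.radians(j)
    ry=lambda t:Ro.from_euler('y',t).as_matrix(); rz=lambda t:Ro.from_euler('z',t).as_matrix(); rx=lambda t:Ro.from_euler('x',t).as_matrix()
    R=rz(q[0]); p=R@[a1,0,d1]; R=R@ry(q[1]); p=p+R@[0,0,L2]; R=R@ry(-q[2]); p=p+R@[L4,0,a3]
    R=R@rx(SG[0]*q[3])@ry(-q[4]); p=p+R@[Lt,0,0]; R=R@rx(SG[1]*q[5])
    return p,R
SG=[1,1]
E
python3 - <<'E'
import kin; from kin import *
D=[(s['joints'],s['tcp_pos'],s['ee_rot']) for s in [np.load(f'w{i}.npy',allow_pickle=True).item()['s'] for i in (3,4,5)]]
s=sense();D.append((s['joints'],s['tcp_pos'],s['ee_rot']))
D.append(([79.046,22.09,.38,-.03,-68.41,-14.82],[.27145,.56231,.22147],None));D.append(([42.015,14.335,-11.238,.166,-64.538,59.511],[.4938,.2287,.2198],None))
for sg in ([1,1],[-1,1]):
    kin.SG[:]=sg
    f=lambda k:np.concatenate([fk(j,k)[0]-p for j,p,_ in D]+[ .1*(fk(j,k)[1][:,0]-R[:,2]) for j,p,R in D if R is not None])
    o=least_squares(f,[0,.3,.5,.05,.5,.25]);print(sg,o.x.round(4),np.abs(o.fun).max(),o.cost)
    for j,p,R in D[:4]:
        print((fk(j,o.x)[1].T@R).round(2).tolist(), np.round(j,1))
E
```

```text
[1, 1] [ 0.9871 -0.7481  0.0919  0.2302 -0.59   -0.4427] 0.16532244943928015 0.037721834662781374
[[-0.19, -0.51, 0.84], [0.78, -0.6, -0.19], [0.6, 0.62, 0.51]] [  6.3 -11.  -53.5  58.6 -19.2  12.6]
[[-0.08, -0.34, 0.94], [0.91, -0.41, -0.08], [0.41, 0.85, 0.34]] [ -2.7 -13.3 -60.9  74.4 -10.5   3.2]
[[-0.25, -0.56, 0.79], [0.7, -0.67, -0.25], [0.67, 0.49, 0.56]] [ 11.7 -10.9 -59.2  75.7 -19.5  -9.2]
[[-0.06, -0.31, 0.95], [0.93, -0.36, -0.06], [0.36, 0.88, 0.31]] [ -6.3  -5.1 -56.1  85.6  -9.2  -6.4]
[-1, 1] [ 0.1178  0.2297  0.6362 -0.0061  0.271   0.496 ] 0.15662749186275737 0.026553416368282127
[[0.0, 0.0, 1.0], [-0.91, -0.42, 0.0], [0.42, -0.91, -0.0]] [  6.3 -11.  -53.5  58.6 -19.2  12.6]
[[0.0, 0.0, 1.0], [-0.99, -0.11, 0.0], [0.11, -0.99, 0.0]] [ -2.7 -13.3 -60.9  74.4 -10.5   3.2]
[[0.0, -0.0, 1.0], [-0.95, 0.31, 0.0], [-0.31, -0.95, 0.0]] [ 11.7 -10.9 -59.2  75.7 -19.5  -9.2]
[[0.0, 0.0, 1.0], [-0.98, 0.22, 0.0], [-0.22, -0.98, 0.0]] [ -6.3  -5.1 -56.1  85.6  -9.2  -6.4]
```

```bash
cat > kin.py <<'E'
from h import *
from scipy.optimize import least_squares
SG=[-1,-1]
def fk(j,k):
    a1,d1,L2,a3,L4,Lt,b=k; q=np.radians(j)
    ry=lambda t:Ro.from_euler('y',t).as_matrix(); rz=lambda t:Ro.from_euler('z',t).as_matrix(); rx=lambda t:Ro.from_euler('x',t).as_matrix()
    R=rz(q[0]); p=R@[a1,b,d1]; R=R@ry(q[1]); p=p+R@[0,0,L2]; R=R@ry(-q[2]); p=p+R@[L4,0,a3]
    R=R@rx(SG[0]*q[3])@ry(-q[4]); p=p+R@[Lt,0,0]; R=R@rx(SG[1]*q[5])
    return p,R
E
python3 - <<'E'
import kin; from kin import *
D=[(s['joints'],s['tcp_pos'],s['ee_rot']) for s in [np.load(f'w{i}.npy',allow_pickle=True).item()['s'] for i in (3,4,5)]]
s=sense();D.append((s['joints'],s['tcp_pos'],s['ee_rot']))
D.append(([79.046,22.09,.38,-.03,-68.41,-14.82],[.27145,.56231,.22147],None));D.append(([42.015,14.335,-11.238,.166,-64.538,59.511],[.4938,.2287,.2198],None))
f=lambda k:np.concatenate([fk(j,k)[0]-p for j,p,_ in D])
o=least_squares(f,[0,.3,.5,.05,.5,.25,-.16]);print(o.x.round(4),np.abs(o.fun).max())
np.save('k.npy',o.x)
for j,p,R in D[:4]: print((fk(j,o.x)[1].T@R).round(2).tolist(), np.round(j,1))
E
```

```text
[ 0.5518 -0.2584  0.3644  0.1119 -0.1588  0.0273 -0.1267] 0.06923764552477886
[[0.0, 0.0, 1.0], [-1.0, -0.0, 0.0], [0.0, -1.0, -0.0]] [  6.3 -11.  -53.5  58.6 -19.2  12.6]
[[0.0, 0.0, 1.0], [-1.0, -0.0, 0.0], [-0.0, -1.0, 0.0]] [ -2.7 -13.3 -60.9  74.4 -10.5   3.2]
[[0.0, -0.0, 1.0], [-1.0, 0.0, 0.0], [-0.0, -1.0, 0.0]] [ 11.7 -10.9 -59.2  75.7 -19.5  -9.2]
[[0.0, 0.0, 1.0], [-1.0, 0.0, 0.0], [-0.0, -1.0, 0.0]] [ -6.3  -5.1 -56.1  85.6  -9.2  -6.4]
```

```bash
sed -i 's/p=R@\[a1,b,d1\]/p=R@[a1,0,d1]/; s/p=p+R@\[Lt,0,0\]/p=p+R@[Lt,b,0]/' kin.py
python3 - <<'E'
import kin; from kin import *
D=[(s['joints'],s['tcp_pos'],s['ee_rot']) for s in [np.load(f'w{i}.npy',allow_pickle=True).item()['s'] for i in (3,4,5)]]
s=sense();D.append((s['joints'],s['tcp_pos'],s['ee_rot']))
D.append(([79.046,22.09,.38,-.03,-68.41,-14.82],[.27145,.56231,.22147],None));D.append(([42.015,14.335,-11.238,.166,-64.538,59.511],[.4938,.2287,.2198],None))
f=lambda k:np.concatenate([fk(j,k)[0]-p for j,p,_ in D])
o=least_squares(f,[0,.3,.5,.05,.5,.25,-.16]);print(o.x.round(4),np.abs(o.fun).max())
np.save('k.npy',o.x)
E
```

```text
[-0.      0.1606  0.5649  0.      0.4218  0.3065 -0.1598] 4.351605958879956e-06
```

The fitted arm model matches to within micrometres. Next I'll list the IK branches for the insertion path.

```bash
cat >> kin.py <<'E'
k=np.load('k.npy')
LO=np.array([-179.83,-69.29,-61.27,-181.25,-171.15,-177.46]);HI=np.array([179.83,118.12,80.66,117.63,-9.14,177.46])
C=np.array([[0,0,1],[-1,0,0],[0,-1,0.]])
def fkt(j):
    p,R=fk(j,k); return p,R@C
def ik(p,R,j0):
    def f(j):
        q,Q=fkt(j); return np.r_[(q-p)*5,(Q-R).ravel()]
    return least_squares(f,np.clip(j0,LO+.01,HI-.01),bounds=(LO,HI),x_scale=20.)
def pose(din,dno,sink,tilt,yaw=None,flip=0,tdel=0):
    # weight axis tilt; tool tilt=tilt+tdel rotates about grasp point
    yaw=YAW if yaw is None else yaw
    R=target(yaw,tilt); ring=MOUTH+din/1000*IN+dno/1000*NO-np.array([0,0,sink/1000])
    grasp=ring-R@(OFF+[0,0,.0187]); R2=target(yaw,tilt+tdel); tcp=grasp+R2@[0,0,.0187]
    if flip: R2=R2@np.diag([-1,-1,1.])
    return tcp,R2
E
sed -i 's/^k=np.load.*/import os\nk=np.load("k.npy")/' kin.py
python3 - <<'E'
from kin import *
rng=np.random.default_rng(0)
for tilt in (40,30):
  for nm,a in [('stand',(-50,9,0)),('contact',(-6,9,0)),('sunk',(-6,9,25)),('deep',(25,9,35)),('in',(28,9,10))]:
    S=[]
    p,R=pose(*a,tilt)
    for i in range(60):
        o=ik(p,R,LO+rng.random(6)*(HI-LO))
        if o.cost<1e-8 and not any(np.abs(o.x-x).max()<1 for x in S): S.append(o.x)
    print(tilt,nm,[x.round(0).astype(int).tolist() for x in S])
E
```

```text
40 stand [[4, -10, -55, 65, -17, 7]]
40 contact []
40 sunk []
40 deep []
40 in []
30 stand [[13, -6, -39, 28, -35, 37]]
30 contact [[9, -1, -41, 32, -28, 35]]
30 sunk [[8, 0, -44, 37, -23, 30]]
30 deep [[3, 4, -48, 50, -15, 21]]
30 in [[6, 3, -44, 39, -20, 30]]
```

A 40° tool tilt isn't reachable beyond contact, but 30° leaves good margin all the way. I'll back off a little and re-tilt to 30°.

```bash
sed -i 's/def go(din,dno,sink=0,tilt=40,dy=0)/def go(din,dno,sink=0,tilt=30,dy=0)/' h.py; python3 - <<'E'
from h import *
where();go(-40,9,tilt=40);go(-40,9)
E
```

```text
t 9.28 IN -13.8 NO 6.1 Y 3.6  z 6.7 F [ 0.1  0.3 -2.1] w 0.227
t 9.28 tcp [ 0.5167 -0.1181  0.2587] F [ 0.14  0.34 -2.13] move [-0.336  0.046  0.292] turn [ 0.006 -0.082  0.042]
t 9.28 tcp [ 0.5167 -0.1181  0.2587] F [ 0.14  0.34 -2.13] move [-0.158 -0.019  0.422] turn [0.352 0.856 0.039]
```

```bash
python3 -m inch '[{"jaw":255,"x":-0.17,"y":0.03,"z":0.17,"ax":0,"ay":0,"az":0},{"jaw":255,"x":-0.05,"y":0,"z":0.13,"ax":0.09,"ay":0.21,"az":0.01},{"jaw":255,"x":0.03,"y":-0.02,"z":0.06,"ax":0.09,"ay":0.21,"az":0.01},{"jaw":255,"x":0.03,"y":-0.02,"z":0.06,"ax":0.09,"ay":0.21,"az":0.01},{"jaw":255,"x":0,"y":0,"z":0,"ax":0.09,"ay":0.21,"az":0.01}]'
python3 - <<'E'
from h import *
where();go(-40,9);go(-20,9);print(sense()['joints'])
E
```

```text
time_s: 9.9
tcp_pos: [0.5059, -0.1214, 0.284]
ee_rot: [[0.809, -0.348, 0.474], [-0.3, -0.938, -0.175], [0.505, -0.001, -0.863]]
wrist_force: [-0.9, -0.3, -1.9]
gripper_width: 0.223
t 9.90 IN -40.3 NO 8.9 Y -2.7  z 25.1 F [-0.9 -0.3 -1.9] w 0.223
t 9.9 tcp [ 0.5059 -0.1214  0.284 ] F [-0.91 -0.3  -1.92] move [ 0.023  0.037 -0.001] turn [0.008 0.033 0.035]
t 9.9 tcp [ 0.5059 -0.1214  0.284 ] F [-0.91 -0.3  -1.92] move [ 0.224 -0.036 -0.256] turn [0.008 0.033 0.035]
[ 11.5694941   -5.31602475 -39.96489448  29.76949651 -32.4721126
  35.9631929 ]
```

Control is back to normal. I'll go to just before contact.

```bash
python3 -m inch '[{"jaw":255,"x":0.11,"y":-0.02,"z":-0.13,"ax":0.01,"ay":0.03,"az":0.03},{"jaw":255,"x":0.11,"y":-0.02,"z":-0.13,"ax":0,"ay":0,"az":0},{"jaw":255,"x":0.05,"y":0,"z":-0.06,"ax":0,"ay":0,"az":0}]'
python3 - <<'E'
from h import *
where();cv2.imwrite('pics/w8.png',capture('wrist')[:,:,::-1])
where();go(-8,9);go(-5,9,15)
crop('pics/w8.png',(260,130,390,290),4.5,'pics/w8c.png')
E
```

```text
time_s: 10.28
tcp_pos: [0.523, -0.1239, 0.2635]
ee_rot: [[0.813, -0.344, 0.47], [-0.298, -0.939, -0.171], [0.5, -0.001, -0.866]]
wrist_force: [-1.0, 0.4, -2.7]
gripper_width: 0.23
t 10.28 IN -13.7 NO 9.6 Y 0.9  z 4.3 F [-1.   0.4 -2.7] w 0.23
t 10.32 IN -13.4 NO 10.1 Y 0.9  z 3.8 F [-0.3 -0.2 -2.4] w 0.225
t 10.32 tcp [ 0.5229 -0.124   0.2629] F [-0.34 -0.16 -2.39] move [ 0.061 -0.038 -0.057] turn [-0.004 -0.001  0.01 ]
t 10.32 tcp [ 0.5229 -0.124   0.2629] F [-0.34 -0.16 -2.39] move [ 0.092 -0.049 -0.345] turn [-0.004 -0.001  0.01 ]
```

View pics/w8c.png

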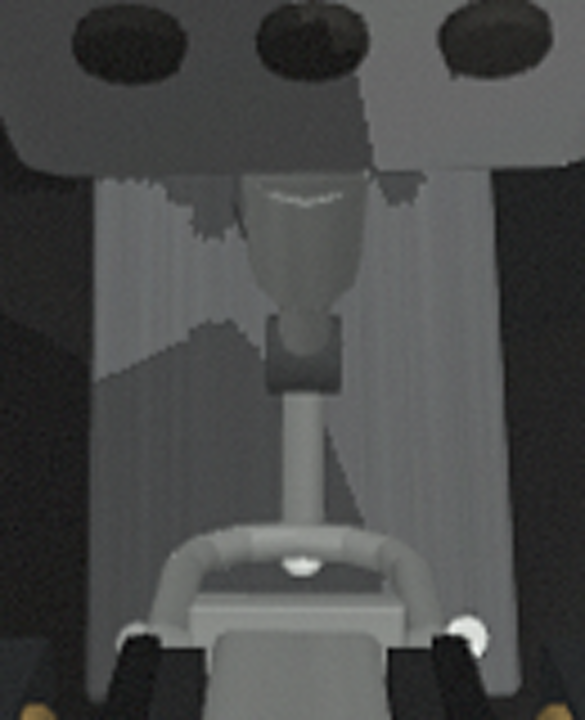

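The hook (x≈303) is centred in the ring (x≈297), and the nose shows just past the wire. Now I'll press.

```bash
python3 -m inch '[{"jaw":255,"x":0.06,"y":-0.04,"z":-0.08,"ax":0,"ay":0,"az":0},{"jaw":255,"x":0.02,"y":-0.01,"z":-0.09,"ax":0,"ay":0,"az":0},{"jaw":255,"x":0,"y":0,"z":-0.1,"ax":0,"ay":0,"az":0}]'
python3 - <<'E'
from h import *
where();capture('top');where();go(-6,9,15)
E
```

```text
time_s: 10.7
tcp_pos: [0.5271, -0.1277, 0.2455]
ee_rot: [[0.814, -0.344, 0.468], [-0.298, -0.939, -0.172], [0.499, 0.0, -0.867]]
wrist_force: [-2.1, 1.1, 0.9]
gripper_width: 0.224
t 10.70 IN 3.4 NO 17.3 Y -1.3  z -13.7 F [-2.1  1.1  0.9] w 0.224
t 10.75 IN 3.8 NO 18.5 Y -1.7  z -14.8 F [-1.  -0.2 -0.2] w 0.228
t 10.75 tcp [ 0.5266 -0.1279  0.2445] F [-1.   -0.2  -0.24] move [ 0.021  0.02  -0.025] turn [ 0.001 -0.016  0.016]
```

```bash
python3 -m inch '[{"jaw":255,"x":0.01,"y":0.01,"z":-0.08,"ax":0,"ay":0,"az":0},{"jaw":255,"x":0.01,"y":0,"z":-0.08,"ax":0,"ay":-0.01,"az":0.01}]'
python3 - <<'E'
from h import *
where();go(-6,9,22);go(-3,9,28);go(5,9,33)
E
```

```text
time_s: 11.0
tcp_pos: [0.5277, -0.1277, 0.2352]
ee_rot: [[0.813, -0.344, 0.469], [-0.297, -0.939, -0.173], [0.5, 0.001, -0.866]]
wrist_force: [-3.5, -1.0, 1.2]
gripper_width: 0.231
t 11.00 IN 11.6 NO 23.4 Y -1.2  z -23.9 F [-3.5 -1.   1.2] w 0.231
t 11.0 tcp [ 0.5277 -0.1277  0.2352] F [-3.45 -0.99  1.25] move [0.002 0.018 0.012] turn [ 0.006 -0.001  0.01 ]
t 11.0 tcp [ 0.5277 -0.1277  0.2352] F [-3.45 -0.99  1.25] move [ 0.032  0.007 -0.126] turn [ 0.006 -0.001  0.01 ]
t 11.0 tcp [ 0.5277 -0.1277  0.2352] F [-3.45 -0.99  1.25] move [ 0.113 -0.023 -0.312] turn [ 0.006 -0.001  0.01 ]
```

```bash
python3 -m inch '[{"jaw":255,"x":0.03,"y":0.01,"z":-0.11,"ax":0,"ay":0,"az":0.01},{"jaw":255,"x":0.05,"y":-0.01,"z":-0.1,"ax":0,"ay":0,"az":0}]'
python3 - <<'E'
from h import *
where();go(-3,9,28);go(5,9,33);go(12,9,34)
E
```

```text
time_s: 11.25
tcp_pos: [0.5328, -0.1277, 0.2226]
ee_rot: [[0.813, -0.342, 0.471], [-0.295, -0.94, -0.172], [0.501, 0.001, -0.865]]
wrist_force: [-3.6, 0.6, 3.2]
gripper_width: 0.229
t 11.25 IN 24.3 NO 27.8 Y 0.6  z -36.5 F [-3.6  0.6  3.2] w 0.229
t 11.25 tcp [ 0.5328 -0.1277  0.2226] F [-3.61  0.61  3.2 ] move [-0.052  0.007  0.085] turn [ 0.007  0.006 -0.001]
t 11.25 tcp [ 0.5328 -0.1277  0.2226] F [-3.61  0.61  3.2 ] move [ 0.028 -0.023 -0.101] turn [ 0.007  0.006 -0.001]
t 11.25 tcp [ 0.5328 -0.1277  0.2226] F [-3.61  0.61  3.2 ] move [ 0.099 -0.048 -0.207] turn [ 0.007  0.006 -0.001]
```

```bash
python3 -m inch '[{"jaw":255,"x":0.02,"y":-0.02,"z":-0.1,"ax":0,"ay":0,"az":0},{"jaw":255,"x":0.06,"y":-0.02,"z":-0.1,"ax":0,"ay":0,"az":0}]'
python3 - <<'E'
from h import *
where();go(8,9,35);go(14,9,35)
cv2.imwrite('pics/w9.png',capture('wrist')[:,:,::-1]);where()
crop('pics/w9.png',(260,130,390,290),4.5,'pics/w9c.png')
E
```

```text
time_s: 11.5
tcp_pos: [0.5385, -0.129, 0.2102]
ee_rot: [[0.813, -0.34, 0.473], [-0.294, -0.941, -0.169], [0.502, -0.001, -0.865]]
wrist_force: [-6.6, 3.4, 3.8]
gripper_width: 0.227
t 11.50 IN 37.6 NO 31.2 Y 1.6  z -48.9 F [-6.6  3.4  3.8] w 0.227
t 11.5 tcp [ 0.5385 -0.129   0.2102] F [-6.61  3.36  3.83] move [-0.037 -0.012  0.035] turn [-0.002  0.018 -0.015]
t 11.5 tcp [ 0.5385 -0.129   0.2102] F [-6.61  3.36  3.83] move [ 0.023 -0.034 -0.042] turn [-0.002  0.018 -0.015]
t 11.55 IN 38.4 NO 32.1 Y 1.8  z -50.0 F [-5.   4.3  3. ] w 0.231
```

View pics/w9c.png

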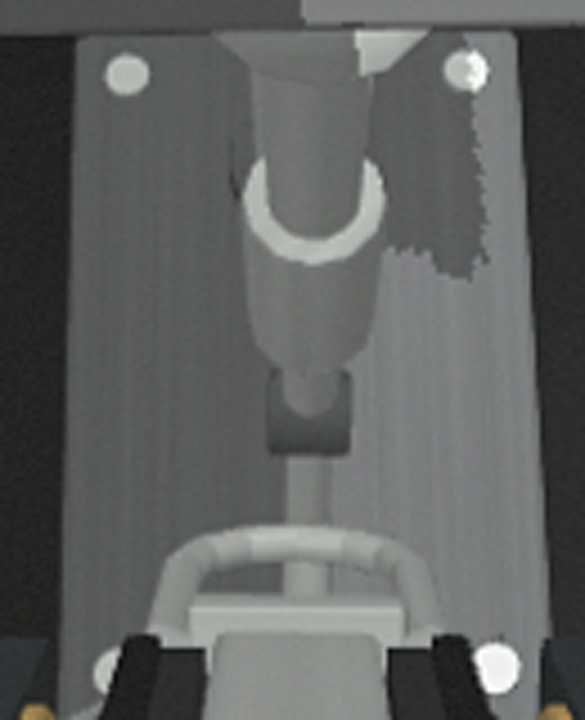

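```bash
python3 - <<'E'
from h import *
p=camera_params('wrist')
c=lambda q:np.round(((q-[260,130]+.5)*4.5-.5),0)
for s in (.03,.035,.04):
    m=MOUTH-[0,0,s]
    print(s,'nose',c(proj(p,m+.0205*NO+.003*IN)),'hinge',c(proj(p,m-.017*NO)),'mouth',c(proj(p,m)),'eye bottom',c(proj(p,m+.03*IN+.015*NO)))
E
crop=1; python3 - <<'E'
from h import *
cv2.imwrite('pics/s9.png',capture('scene')[:,:,::-1]);crop('pics/s9.png',(380,170,520,300),5.5,'pics/s9c.png');where()
E
```

```text
0.03 nose [309. 618.] hinge [310. 399.] mouth [309. 506.] eye bottom [308. 512.]
0.035 nose [308. 624.] hinge [309. 410.] mouth [309. 515.] eye bottom [308. 519.]
0.04 nose [308. 630.] hinge [309. 421.] mouth [309. 523.] eye bottom [308. 527.]
t 11.60 IN 38.2 NO 32.2 Y 1.5  z -50.0 F [ 1.4 -2.3  0.3] w 0.227
```

View pics/s9c.png

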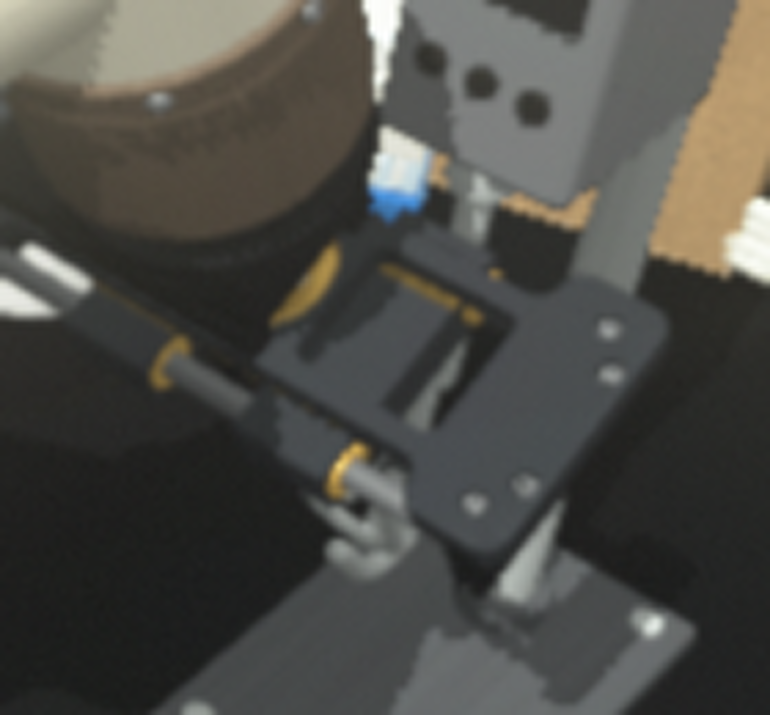

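```bash
python3 - <<'E'
from h import *
where();cv2.imwrite('pics/wa.png',capture('wrist')[:,:,::-1]);where()
crop('pics/wa.png',(260,130,390,290),4.5,'pics/wac.png')
E
```

```text
t 11.60 IN 38.2 NO 32.2 Y 1.5  z -50.0 F [ 1.4 -2.3  0.3] w 0.227
t 11.65 IN 37.9 NO 30.3 Y 2.0  z -48.5 F [ 4.2 -2.1  1.5] w 0.227
```

View pics/wac.png

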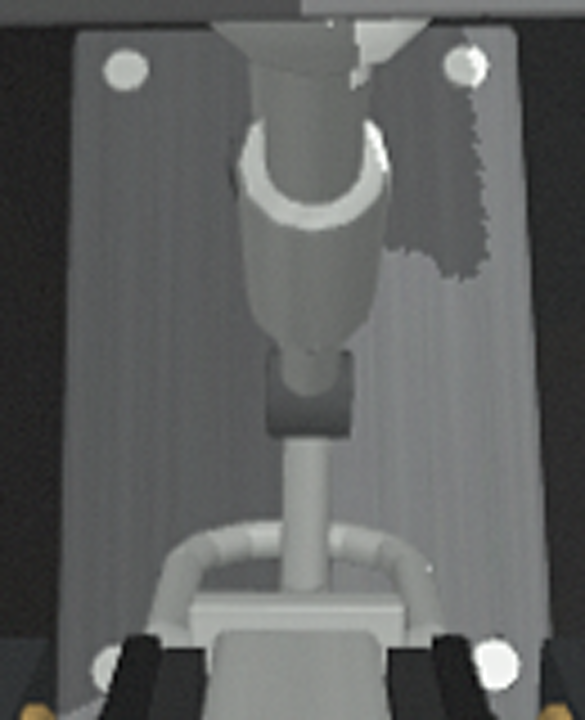

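The ring has slipped in: the gate rod at (305,510) now passes in front of the wire. I'll rise with the hook to take the load off it.

```bash
python3 -m inch '[{"jaw":255,"x":0,"y":0,"z":0.08,"ax":0,"ay":0,"az":0},{"jaw":255,"x":0,"y":0,"z":0.07,"ax":0,"ay":0,"az":0}]'
python3 - <<'E'
from h import *
where();cv2.imwrite('pics/wb.png',capture('wrist')[:,:,::-1]);where()
p=camera_params('wrist')
crop('pics/wb.png',(260,130,390,290),4.5,'pics/wbc.png')
c=lambda q:np.round(((q-[260,130]+.5)*4.5-.5),0)
for s in (.0,.005,.01,.015,.02,.025):
    m=MOUTH-[0,0,s]
    print(s,'nose',c(proj(p,m+.0205*NO+.003*IN)),'hinge',c(proj(p,m-.017*NO)))
E
```

```text
time_s: 11.9
tcp_pos: [0.5416, -0.1283, 0.2212]
ee_rot: [[0.811, -0.337, 0.477], [-0.293, -0.941, -0.167], [0.506, -0.004, -0.863]]
wrist_force: [1.1, -1.0, -0.3]
gripper_width: 0.226
t 11.90 IN 31.0 NO 21.8 Y 3.7  z -37.7 F [ 1.1 -1.  -0.3] w 0.226
t 11.95 IN 30.7 NO 20.9 Y 4.0  z -36.9 F [ 1.2 -2.  -0.2] w 0.23
0.0 nose [324. 619.] hinge [326. 381.]
0.005 nose [323. 625.] hinge [325. 394.]
0.01 nose [323. 632.] hinge [325. 406.]
0.015 nose [322. 638.] hinge [324. 417.]
0.02 nose [322. 644.] hinge [324. 428.]
0.025 nose [322. 650.] hinge [324. 439.]
```

View pics/wbc.png

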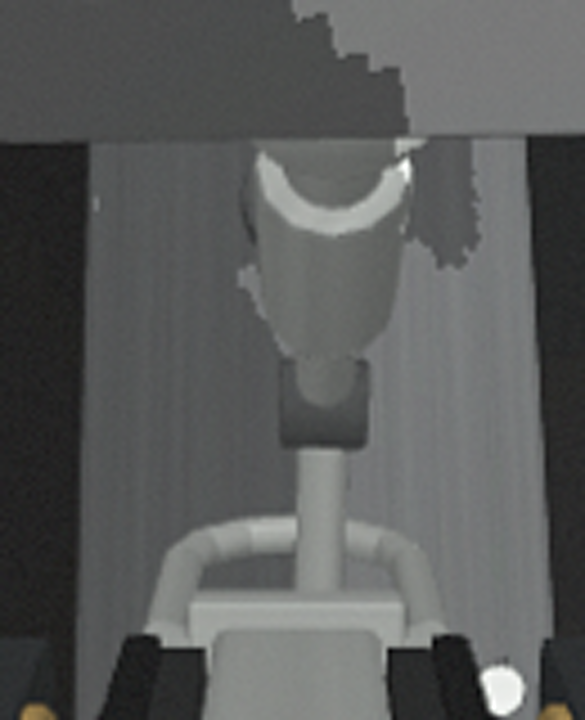

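The hinge at row ~405 means the rod is drawn down about 10 mm, and the lift force of about 1.9 N is close to the weight itself. The gate is shut across the ring, so I'll release.

```bash
python3 -m inch '[{"jaw":0,"x":0,"y":0,"z":0,"ax":0,"ay":0,"az":0},{"jaw":0,"x":0,"y":0,"z":0,"ax":0,"ay":0,"az":0},{"jaw":0,"x":0,"y":0,"z":0,"ax":0,"ay":0,"az":0},{"jaw":0,"x":0,"y":0,"z":0,"ax":0,"ay":0,"az":0},{"jaw":0,"x":0,"y":0,"z":0,"ax":0,"ay":0,"az":0},{"jaw":0,"x":0,"y":0,"z":0,"ax":0,"ay":0,"az":0},{"jaw":0,"x":0,"y":0,"z":0,"ax":0,"ay":0,"az":0},{"jaw":0,"x":0,"y":0,"z":0,"ax":0,"ay":0,"az":0}]'
python3 - <<'E'
from h import *
where();cv2.imwrite('pics/wc.png',capture('wrist')[:,:,::-1]);cv2.imwrite('pics/tc.png',capture('top')[:,:,::-1])
crop('pics/wc.png',(220,100,430,290),3.5,'pics/wcc.png');crop('pics/tc.png',(360,150,470,280),5,'pics/tcc.png')
E
```

```text
time_s: 12.95
tcp_pos: [0.5408, -0.128, 0.2207]
ee_rot: [[0.812, -0.337, 0.476], [-0.293, -0.941, -0.167], [0.505, -0.004, -0.863]]
wrist_force: [-0.2, 0.5, 0.3]
gripper_width: 0.982
t 12.95 IN 30.8 NO 22.8 Y 3.7  z -38.3 F [-0.2  0.5  0.3] w 0.982
```

View pics/wcc.png

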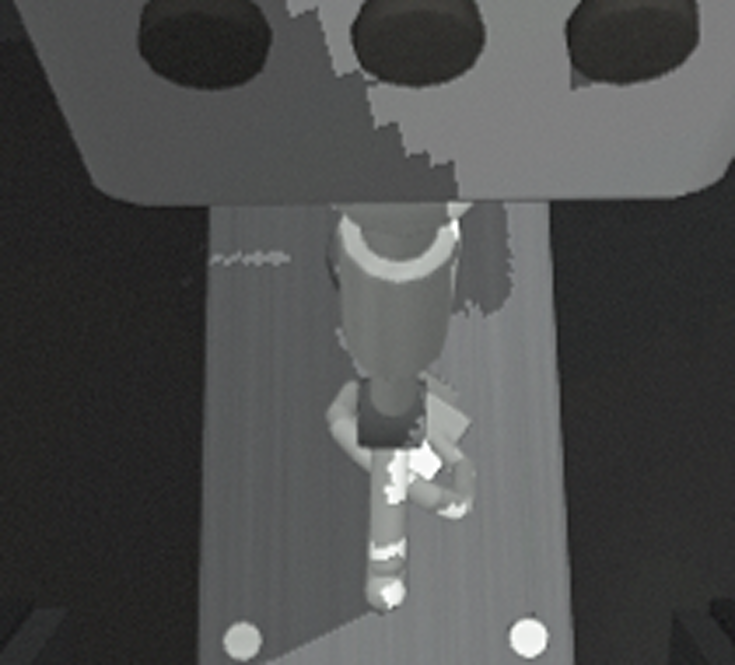

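View pics/tcc.png

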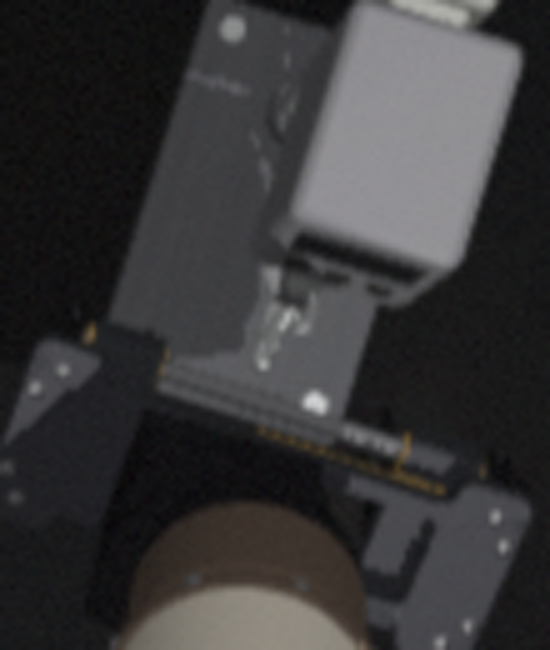

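The weight now hangs from the shut hook, still swinging, with the fingers clear. I'll retreat along the tool axis and let it settle.

```bash
python3 -m inch '[{"jaw":0,"x":-0.2,"y":0.07,"z":0.3,"ax":0,"ay":0,"az":0},{"jaw":0,"x":-0.35,"y":0.12,"z":0.4,"ax":0,"ay":0,"az":0},{"jaw":0,"x":-0.4,"y":0.14,"z":0.4,"ax":0,"ay":0,"az":0},{"jaw":0,"x":-0.5,"y":0.2,"z":0.2,"ax":0,"ay":0,"az":0},{"jaw":0,"x":-0.3,"y":0.9,"z":0.0,"ax":0,"ay":0,"az":0},{"jaw":0,"x":-0.3,"y":0.9,"z":0,"ax":0,"ay":0,"az":0},{"jaw":0,"x":-0.2,"y":0.9,"z":0,"ax":0,"ay":0,"az":0},{"jaw":0,"x":0,"y":0.9,"z":0,"ax":0,"ay":0,"az":0},{"jaw":0,"x":0,"y":0,"z":0,"ax":0,"ay":0,"az":0}]'
python3 -m inch '[{"jaw":0,"x":0,"y":0,"z":0,"ax":0,"ay":0,"az":0},{"jaw":0,"x":0,"y":0,"z":0,"ax":0,"ay":0,"az":0},{"jaw":0,"x":0,"y":0,"z":0,"ax":0,"ay":0,"az":0},{"jaw":0,"x":0,"y":0,"z":0,"ax":0,"ay":0,"az":0},{"jaw":0,"x":0,"y":0,"z":0,"ax":0,"ay":0,"az":0},{"jaw":0,"x":0,"y":0,"z":0,"ax":0,"ay":0,"az":0},{"jaw":0,"x":0,"y":0,"z":0,"ax":0,"ay":0,"az":0},{"jaw":0,"x":0,"y":0,"z":0,"ax":0,"ay":0,"az":0},{"jaw":0,"x":0,"y":0,"z":0,"ax":0,"ay":0,"az":0},{"jaw":0,"x":0,"y":0,"z":0,"ax":0,"ay":0,"az":0},{"jaw":0,"x":0,"y":0,"z":0,"ax":0,"ay":0,"az":0},{"jaw":0,"x":0,"y":0,"z":0,"ax":0,"ay":0,"az":0}]'
python3 -m inch '[{"jaw":0,"x":0,"y":0,"z":0,"ax":0,"ay":0,"az":0},{"jaw":0,"x":0,"y":0,"z":0,"ax":0,"ay":0,"az":0},{"jaw":0,"x":0,"y":0,"z":0,"ax":0,"ay":0,"az":0},{"jaw":0,"x":0,"y":0,"z":0,"ax":0,"ay":0,"az":0},{"jaw":0,"x":0,"y":0,"z":0,"ax":0,"ay":0,"az":0},{"jaw":0,"x":0,"y":0,"z":0,"ax":0,"ay":0,"az":0},{"jaw":0,"x":0,"y":0,"z":0,"ax":0,"ay":0,"az":0},{"jaw":0,"x":0,"y":0,"z":0,"ax":0,"ay":0,"az":0},{"jaw":0,"x":0,"y":0,"z":0,"ax":0,"ay":0,"az":0},{"jaw":0,"x":0,"y":0,"z":0,"ax":0,"ay":0,"az":0},{"jaw":0,"x":0,"y":0,"z":0,"ax":0,"ay":0,"az":0},{"jaw":0,"x":0,"y":0,"z":0,"ax":0,"ay":0,"az":0}]'
python3 - <<'E'
from h import *
im=[]
for i in range(6):
    a=capture('scene')[:,:,::-1]; im.append(a.astype(int)); 
cv2.imwrite('pics/sd.png',im[-1])
print([np.abs(im[i]-im[0])[200:330,420:500].max() for i in range(6)])
crop('pics/sd.png',(400,90,550,340),2.4,'pics/sdc.png')
E
```

```text
time_s: 14.18
tcp_pos: [0.4001, 0.1254, 0.3029]
ee_rot: [[0.809, -0.34, 0.48], [-0.3, -0.94, -0.161], [0.506, -0.014, -0.862]]
wrist_force: [-1.0, -0.6, -0.8]
gripper_width: 0.997
time_s: 15.68
tcp_pos: [0.4, 0.1216, 0.3024]
ee_rot: [[0.807, -0.346, 0.479], [-0.305, -0.938, -0.164], [0.506, -0.014, -0.863]]
wrist_force: [-0.1, -1.1, 0.8]
gripper_width: 0.998
time_s: 17.18
tcp_pos: [0.4, 0.1216, 0.3024]
ee_rot: [[0.807, -0.346, 0.479], [-0.305, -0.938, -0.164], [0.506, -0.014, -0.863]]
wrist_force: [-0.5, -0.4, 0.4]
gripper_width: 1.002
[np.int64(0), np.int64(38), np.int64(43), np.int64(42), np.int64(30), np.int64(39)][ WARN:0@17.976] global loadsave.cpp:1063 imwrite_ Unsupported depth image for selected encoder is fallbacked to CV_8U.
```

View pics/sd.png

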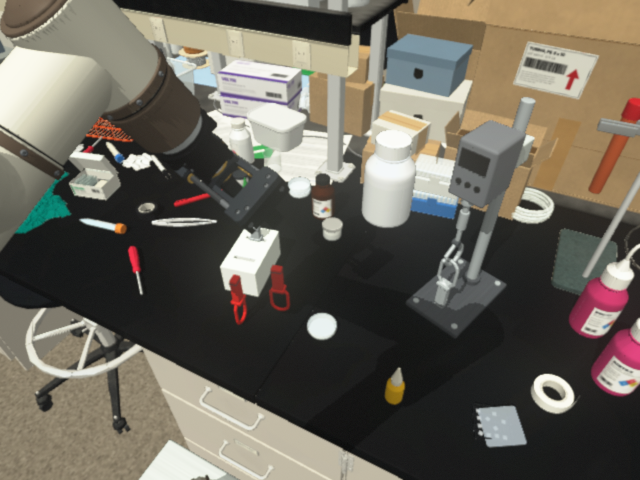

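View pics/sdc.png

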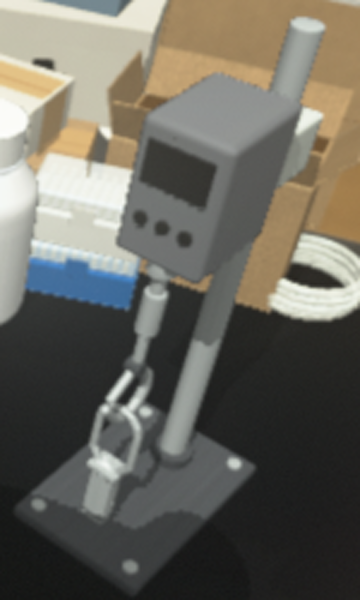

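In the scene view the weight hangs bar-down from the hook, with the bar at about (443,292). The block, dish, jar and bottle look unmoved. I'll wait for the swing to die out.

```bash
for i in 1; do python3 -m inch '[{"jaw":0,"x":0,"y":0,"z":0,"ax":0,"ay":0,"az":0},{"jaw":0,"x":0,"y":0,"z":0,"ax":0,"ay":0,"az":0},{"jaw":0,"x":0,"y":0,"z":0,"ax":0,"ay":0,"az":0},{"jaw":0,"x":0,"y":0,"z":0,"ax":0,"ay":0,"az":0},{"jaw":0,"x":0,"y":0,"z":0,"ax":0,"ay":0,"az":0},{"jaw":0,"x":0,"y":0,"z":0,"ax":0,"ay":0,"az":0},{"jaw":0,"x":0,"y":0,"z":0,"ax":0,"ay":0,"az":0},{"jaw":0,"x":0,"y":0,"z":0,"ax":0,"ay":0,"az":0},{"jaw":0,"x":0,"y":0,"z":0,"ax":0,"ay":0,"az":0},{"jaw":0,"x":0,"y":0,"z":0,"ax":0,"ay":0,"az":0},{"jaw":0,"x":0,"y":0,"z":0,"ax":0,"ay":0,"az":0},{"jaw":0,"x":0,"y":0,"z":0,"ax":0,"ay":0,"az":0}]'; done
python3 -m inch '[{"jaw":0,"x":0,"y":0,"z":0,"ax":0,"ay":0,"az":0},{"jaw":0,"x":0,"y":0,"z":0,"ax":0,"ay":0,"az":0},{"jaw":0,"x":0,"y":0,"z":0,"ax":0,"ay":0,"az":0},{"jaw":0,"x":0,"y":0,"z":0,"ax":0,"ay":0,"az":0},{"jaw":0,"x":0,"y":0,"z":0,"ax":0,"ay":0,"az":0},{"jaw":0,"x":0,"y":0,"z":0,"ax":0,"ay":0,"az":0},{"jaw":0,"x":0,"y":0,"z":0,"ax":0,"ay":0,"az":0},{"jaw":0,"x":0,"y":0,"z":0,"ax":0,"ay":0,"az":0},{"jaw":0,"x":0,"y":0,"z":0,"ax":0,"ay":0,"az":0},{"jaw":0,"x":0,"y":0,"z":0,"ax":0,"ay":0,"az":0},{"jaw":0,"x":0,"y":0,"z":0,"ax":0,"ay":0,"az":0},{"jaw":0,"x":0,"y":0,"z":0,"ax":0,"ay":0,"az":0}]'
python3 -m inch '[{"jaw":0,"x":0,"y":0,"z":0,"ax":0,"ay":0,"az":0},{"jaw":0,"x":0,"y":0,"z":0,"ax":0,"ay":0,"az":0},{"jaw":0,"x":0,"y":0,"z":0,"ax":0,"ay":0,"az":0},{"jaw":0,"x":0,"y":0,"z":0,"ax":0,"ay":0,"az":0},{"jaw":0,"x":0,"y":0,"z":0,"ax":0,"ay":0,"az":0},{"jaw":0,"x":0,"y":0,"z":0,"ax":0,"ay":0,"az":0},{"jaw":0,"x":0,"y":0,"z":0,"ax":0,"ay":0,"az":0},{"jaw":0,"x":0,"y":0,"z":0,"ax":0,"ay":0,"az":0},{"jaw":0,"x":0,"y":0,"z":0,"ax":0,"ay":0,"az":0},{"jaw":0,"x":0,"y":0,"z":0,"ax":0,"ay":0,"az":0},{"jaw":0,"x":0,"y":0,"z":0,"ax":0,"ay":0,"az":0},{"jaw":0,"x":0,"y":0,"z":0,"ax":0,"ay":0,"az":0}]'
python3 - <<'E'
from h import *
im=[capture('scene')[:,:,::-1].copy() for i in range(14)]
g=[cv2.GaussianBlur(cv2.cvtColor(a,cv2.COLOR_BGR2GRAY)[240:310,425:470].astype(np.float32),(0,0),1) for a in im]
print([round(float(np.abs(x-g[0]).max()),1) for x in g])
print([np.round(cv2.phaseCorrelate(g[0],x)[0],2).tolist() for x in g])
crop_=cv2.imwrite('pics/se.png',im[-1]);crop('pics/se.png',(415,190,495,330),5,'pics/sec.png')
cv2.imwrite('pics/te.png',capture('top')[:,:,::-1])
E
```

```text
time_s: 18.98
tcp_pos: [0.4, 0.1216, 0.3024]
ee_rot: [[0.807, -0.346, 0.479], [-0.305, -0.938, -0.164], [0.506, -0.014, -0.863]]
wrist_force: [-0.4, -0.4, -0.1]
gripper_width: 0.996
time_s: 20.48
tcp_pos: [0.4, 0.1216, 0.3024]
ee_rot: [[0.807, -0.346, 0.479], [-0.305, -0.938, -0.164], [0.506, -0.014, -0.863]]
wrist_force: [0.2, -1.2, 0.9]
gripper_width: 1.0
time_s: 21.98
tcp_pos: [0.4, 0.1216, 0.3024]
ee_rot: [[0.807, -0.346, 0.479], [-0.305, -0.938, -0.164], [0.506, -0.014, -0.863]]
wrist_force: [0.1, 0.5, -0.4]
gripper_width: 1.001
[0.0, 10.1, 8.2, 16.8, 20.3, 23.0, 21.8, 14.5, 17.3, 21.0, 10.5, 6.9, 4.7, 9.3]
[[0.5, -0.0], [0.5, -0.02], [0.48, -0.05], [0.5, -0.03], [0.51, -0.02], [0.49, -0.01], [0.49, -0.02], [0.5, -0.01], [0.49, -0.02], [0.49, -0.03], [0.5, -0.04], [0.53, -0.02], [0.48, -0.03], [0.48, -0.03]]
```

View pics/sec.png

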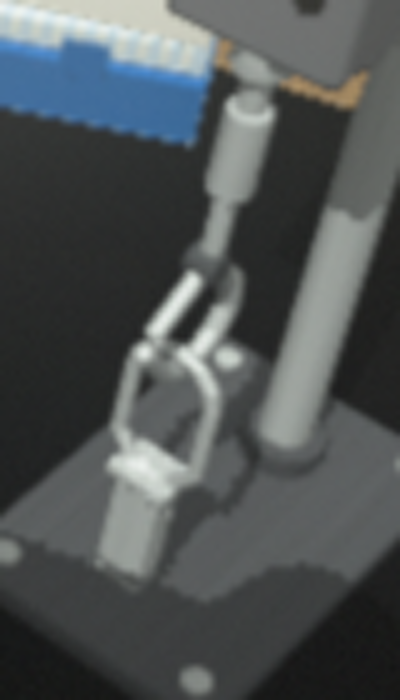

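View pics/te.png

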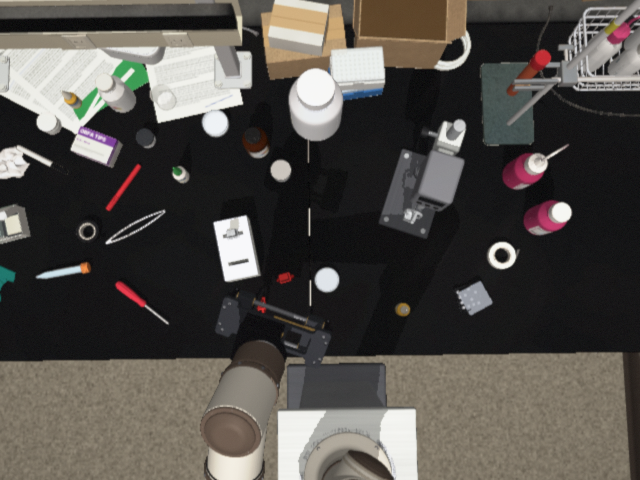

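```bash
python3 -m inch '[{"jaw":0,"x":0,"y":0,"z":0,"ax":0,"ay":0,"az":0},{"jaw":0,"x":0,"y":0,"z":0,"ax":0,"ay":0,"az":0},{"jaw":0,"x":0,"y":0,"z":0,"ax":0,"ay":0,"az":0},{"jaw":0,"x":0,"y":0,"z":0,"ax":0,"ay":0,"az":0},{"jaw":0,"x":0,"y":0,"z":0,"ax":0,"ay":0,"az":0},{"jaw":0,"x":0,"y":0,"z":0,"ax":0,"ay":0,"az":0},{"jaw":0,"x":0,"y":0,"z":0,"ax":0,"ay":0,"az":0},{"jaw":0,"x":0,"y":0,"z":0,"ax":0,"ay":0,"az":0},{"jaw":0,"x":0,"y":0,"z":0,"ax":0,"ay":0,"az":0},{"jaw":0,"x":0,"y":0,"z":0,"ax":0,"ay":0,"az":0},{"jaw":0,"x":0,"y":0,"z":0,"ax":0,"ay":0,"az":0},{"jaw":0,"x":0,"y":0,"z":0,"ax":0,"ay":0,"az":0}]'
python3 -m inch '[{"jaw":0,"x":0,"y":0,"z":0,"ax":0,"ay":0,"az":0},{"jaw":0,"x":0,"y":0,"z":0,"ax":0,"ay":0,"az":0},{"jaw":0,"x":0,"y":0,"z":0,"ax":0,"ay":0,"az":0},{"jaw":0,"x":0,"y":0,"z":0,"ax":0,"ay":0,"az":0},{"jaw":0,"x":0,"y":0,"z":0,"ax":0,"ay":0,"az":0},{"jaw":0,"x":0,"y":0,"z":0,"ax":0,"ay":0,"az":0},{"jaw":0,"x":0,"y":0,"z":0,"ax":0,"ay":0,"az":0},{"jaw":0,"x":0,"y":0,"z":0,"ax":0,"ay":0,"az":0},{"jaw":0,"x":0,"y":0,"z":0,"ax":0,"ay":0,"az":0},{"jaw":0,"x":0,"y":0,"z":0,"ax":0,"ay":0,"az":0},{"jaw":0,"x":0,"y":0,"z":0,"ax":0,"ay":0,"az":0},{"jaw":0,"x":0,"y":0,"z":0,"ax":0,"ay":0,"az":0}]'
python3 -m inch '[{"jaw":0,"x":0,"y":0,"z":0,"ax":0,"ay":0,"az":0},{"jaw":0,"x":0,"y":0,"z":0,"ax":0,"ay":0,"az":0},{"jaw":0,"x":0,"y":0,"z":0,"ax":0,"ay":0,"az":0},{"jaw":0,"x":0,"y":0,"z":0,"ax":0,"ay":0,"az":0},{"jaw":0,"x":0,"y":0,"z":0,"ax":0,"ay":0,"az":0},{"jaw":0,"x":0,"y":0,"z":0,"ax":0,"ay":0,"az":0},{"jaw":0,"x":0,"y":0,"z":0,"ax":0,"ay":0,"az":0},{"jaw":0,"x":0,"y":0,"z":0,"ax":0,"ay":0,"az":0},{"jaw":0,"x":0,"y":0,"z":0,"ax":0,"ay":0,"az":0},{"jaw":0,"x":0,"y":0,"z":0,"ax":0,"ay":0,"az":0},{"jaw":0,"x":0,"y":0,"z":0,"ax":0,"ay":0,"az":0},{"jaw":0,"x":0,"y":0,"z":0,"ax":0,"ay":0,"az":0}]'
python3 - <<'E'
from h import *
im=[capture('scene')[:,:,::-1].copy() for i in range(12)]
g=[cv2.GaussianBlur(cv2.cvtColor(a,cv2.COLOR_BGR2GRAY)[240:310,425:470].astype(np.float32),(0,0),1) for a in im]
print([round(float(np.abs(x-g[0]).max()),1) for x in g], sense()['time_s'])
E
```

```text
time_s: 24.22
tcp_pos: [0.4, 0.1216, 0.3024]
ee_rot: [[0.807, -0.346, 0.479], [-0.305, -0.938, -0.164], [0.506, -0.014, -0.863]]
wrist_force: [-0.1, -0.2, 0.2]
gripper_width: 0.999
time_s: 25.72
tcp_pos: [0.4, 0.1216, 0.3024]
ee_rot: [[0.807, -0.346, 0.479], [-0.305, -0.938, -0.164], [0.506, -0.014, -0.863]]
wrist_force: [-0.4, 0.6, -0.1]
gripper_width: 0.998
time_s: 27.22
tcp_pos: [0.4, 0.1216, 0.3024]
ee_rot: [[0.807, -0.346, 0.479], [-0.305, -0.938, -0.164], [0.506, -0.014, -0.863]]
wrist_force: [0.9, -0.0, -0.0]
gripper_width: 1.002
[0.0, 10.2, 16.2, 7.3, 10.4, 14.0, 16.2, 10.2, 9.9, 12.4, 13.0, 13.1] 27.825
```

```bash
python3 - <<'E'
from h import *
im=[cv2.GaussianBlur(cv2.cvtColor(capture('scene'),cv2.COLOR_RGB2GRAY).astype(np.float32),(0,0),1) for i in range(10)]
for n,b in [('weight',(240,310,425,470)),('column/screws',(200,290,475,515)),('gauge',(130,200,450,530))]:
    g=np.array([a[b[0]:b[1],b[2]:b[3]] for a in im]); s=g.std(0); print(n,s.max().round(1),np.percentile(s,[50,95,99]).round(1), g.reshape(10,-1).std(1).round(2)[:3])
g=np.array([a[285:303,430:455] for a in im]); m=np.clip(g-60,0,None); xs=np.arange(g.shape[2])
print(((m*xs).sum((1,2))/m.sum((1,2))).round(2))
E
```

```text
weight 8.5 [0.2 0.3 4.5] [43.27 43.14 43.54]
column/screws 0.4 [0.2 0.3 0.3] [42.28 42.26 42.25]
gauge 0.3 [0.1 0.2 0.2] [33.05 33.05 33.05]
[11.64 11.64 11.65 11.63 11.62 11.62 11.62 11.62 11.64 11.61]
```

```bash
python3 -c "
from station import *
print(finish_job(), sense()['time_s'])"
```

```text
the job is handed in; nothing more can be done
the job is handed in; nothing more can be done
```

The longer weight now hangs bar-down and still from the snap hook, with the gate shut through its ring. I handed the job in at about 28 s of the 53 s allowed; no verdict is reported.

**What I did:** I drew the weight straight up out of the block and carried it tilted to the hook. I pressed the ring on the gate, followed the hook down until the ring slipped past, rose with the hook to ease the load, then let go and backed away. The first approach at 40° tilt stalled because joint 5 reached its range limit; I backed off and came in at 30°.

**Last checks:**
- **Gate and ring:** the pictures show the gate shut and the ring in the hook's eye next to the nose. I could not read the gate's angle directly.
- **Rod:** just before release the pictures and the force both put the rod about 10 mm down. I did not measure it again afterwards.
- **Rest:** the bar's position varied by about 0.02 px between frames. A few pixels around the ring still flickered; I took that for glints but did not trace it.
- **Load:** the wrist readings while pressing were about 9 N or less. They were taken only between moves, so a short peak when the ring snapped in would not show.
- **Other things:** the shorter weight, dish, jar and dropper bottle look unmoved in the last pictures, and the robot touches nothing.

**Disagreement:** the top camera was about 3 mm off against the arm, so I measured the hook with the wrist camera instead.

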